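Turn the log vases in the drying frame and start the timer

TASK

First roll each log vase over in the drying frame, without picking it up, until its row of stem holes faces straight up. Then lay the two bearer bars centrally across the frame, each down in a facing pair of notches of the two rails, ready to carry the next board. Finally start the timer by pushing its recessed button right down with the tip of the wooden stylus, and stand the stylus back in its hole in the tool block; leave the coil pot, the cup and the jar where they stand.

Things in the scene. Friction and masses are not known exactly. Their poses are not given: they have to be found in the camera images.
- frame: Fixed wooden drying frame, 204 mm (x) by 476 mm (y). Origin: centre of underside, z up. Floor top at z = 12 mm. Two rails 18 mm thick run along y at x = -90 and +90 mm, tops at z = 76 mm. Each rail's top has two notches, 34 mm wide, 8 mm deep, centred at y = -218 and +218 mm. Between the rails, end stops (strips 26 mm high, 16 mm thick) at y = -193 and +193 mm keep the vases in.
- frame_floor (a point): Centre of the top of the frame's floor, on which the vases roll (along the frame's y); axes as the frame's.
- notch_a (a point): Middle of the +y pair of notches: midway between the rails, at the height of the notch floors (68 mm above the frame's underside); axes as the frame's.
- notch_b (a point): The same for the -y pair of notches.
- vase_a: Log vase (3 or 4 are there): rigid fired clay tube, 34 mm diameter, 120 mm long, 120 g, lying in the frame, axis roughly along the frame's x. Origin: its centre; x along the tube, z out through its row of three stem holes (dark 13 mm discs, pale rims), which start underneath or low to one side. Round: stops within mm when no longer pushed; turns 1 rad per 17 mm rolled.
- vase_b: Log vase (3 or 4 are there): rigid fired clay tube, 34 mm diameter, 120 mm long, 120 g, lying in the frame, axis roughly along the frame's x. Origin: its centre; x along the tube, z out through its row of three stem holes (dark 13 mm discs, pale rims), which start underneath or low to one side. Round: stops within mm when no longer pushed; turns 1 rad per 17 mm rolled.
- vase_c: Log vase (3 or 4 are there): rigid fired clay tube, 34 mm diameter, 120 mm long, 120 g, lying in the frame, axis roughly along the frame's x. Origin: its centre; x along the tube, z out through its row of three stem holes (dark 13 mm discs, pale rims), which start underneath or low to one side. Round: stops within mm when no longer pushed; turns 1 rad per 17 mm rolled.
- vase_d: Log vase (3 or 4 are there): rigid fired clay tube, 34 mm diameter, 120 mm long, 120 g, lying in the frame, axis roughly along the frame's x. Origin: its centre; x along the tube, z out through its row of three stem holes (dark 13 mm discs, pale rims), which start underneath or low to one side. Round: stops within mm when no longer pushed; turns 1 rad per 17 mm rolled.
- bat: Fixed flat wooden board 270 mm (x) by 150 mm (y), 12 mm thick, that the bearer bars lie on at the start, on one or the other side of the frame. Origin: centre of its underside.
- bar_a: One of two equal wooden bearer bars, 250 mm (x) by 24 mm (y) by 18 mm (z), 90 g, lying flat on the bat at the start. Origin: its centre. Either bar may go in either pair of notches.
- bar_b: One of two equal wooden bearer bars, 250 mm (x) by 24 mm (y) by 18 mm (z), 90 g, lying flat on the bat at the start. Origin: its centre. Either bar may go in either pair of notches.
- timer: Fixed bench timer, pale plastic box 84 mm (x) by 120 mm (y), 46 mm high, with a display and, in its top, a round well 19 mm across and 12 mm deep with the start button in it. Beside the frame, on the other side from the bat. Origin: centre of its underside.
- timer_button (a joint): Travel of the start button, m: 0 at rest, 0.004 fully down; spring return, 1.2 N to start and 4 N fully down. It moves straight down.
- button_top (a point): Centre of the top face of the black start button (15 mm across), 5 mm below the top of the timer at rest.
- tool_block: Fixed wooden block, 56 mm (x) by 110 mm (y), 50 mm high, just beyond the timer (seen from the robot), with tools stood upright in it. A shorter ribbon tool and a needle tool are fixed in it, at y = +16 and +40 mm, up to 149 mm high. Origin: centre of its underside.
- block_hole (a point): Mouth of the stylus's hole in the block's top: 16 mm square, 40 mm deep, at y = -28 mm of the block.
- stylus: Wooden modelling stylus, 178 mm long, 35 g, standing tip down in its hole of the block. Origin: centre of its tip; z runs up the stick. Shank 11 mm round, tip 8 mm round and flat; the grip from 120 to 176 mm above the tip is 14 mm thick (14 mm square to the touch, sides along its x and y).
- stylus_tip (a point): The stylus's tip.
- stylus_grip (a point): Middle of the stylus's grip, 148 mm above its tip.
- coil_pot: Bystander: grey clay coil pot, 90 mm across, 68 mm high, beyond the frame. Leave it alone.
- white_cup: Bystander: white plastic cup, 60 mm across, 62 mm high, beyond the frame to the right. Leave it alone.
- slip_jar: Bystander: lidded jar, 68 mm across, 85 mm high, beyond the frame to the left. Leave it alone.
There are look-alikes about, which are no part of the job. What is shaped like the stylus but purple is not meant. What is shaped like the vase_d but yellow is not meant.

How it is judged:
By the outcome, as a careful person would: the job done as asked, in the order asked, and still so for the second after the job is handed in, with the robot touching nothing.
Of vase_a, vase_b, vase_c, vase_d only 3 to 4 are there at a start; the rules pass over those that are not, and their reading is None.
At some moment in a run one of vase_a, vase_b, vase_c, vase_d may be knocked a few centimetres aside while the robot is not near it.
It also fails if it takes over 210 s, if anything falls off the work surface, if the arm or the gripper's body presses on something with over 40 N, if the wrist force passes 120 N, or if a joint passes its speed limit or range.

ROBOT

A 7-joint arm with a two-finger parallel gripper is mounted at the origin on the work surface. World frame = base frame: x ahead of the robot, y to its left, z up, the work surface at z = 0. Lengths are in mm, angles in rad, forces in N, time in s.
With the tool pointing down it reaches from about 350 to 900 mm from the base axis. Payload 7.2 kg.
Tool frame: the origin (TCP) lies on the centre line of the jaws, within the pads' length; the fingertips stand ahead of it and the grasp point (between the pads) lies 6 mm ahead of it (nose_length is the z of the fingertips in the tool frame, in mm); z points along the fingers, y is the direction in which the jaws open and shut (so a half turn about z gives the same grasp; the last joint's range is limited). The gripper opens to 88 mm and grips with 3 to 60 N. Pads are 20 mm wide; open, the fingers measure 115 mm over their backs; the gripper's body (75 mm by 178 mm) begins 61 mm behind the grasp point.
Start: joints at [1.22, 0.411, -0.013, 1.596, 0.006, 1.134, -0.082], TCP at [174.391, -600.18, 247.653] pointing down, gripper open.
Joint ranges: [-2.95, 2.95], [-0.29, 1.99], [-1.47, 1.44], [0.14, 2.54], [-1.03, 4.17], [0.13, 1.85], [-2.86, 2.86]. Speed limits (rad/s): [2.39, 2.39, 3.01, 3.01, 3.14, 3.14, 3.14].

INTERFACE

Orientations are given as a unit quaternion [w, x, y, z].
In Python, from bench import * gives the robot as it stands.
- The arm moves only by the tool servo_tool, never from a script. Its argument "steps" is one flat list of numbers, 5 for each row, row after row: the finger opening in mm, from 0 to 87.8, then the shift along the tool's x, y, z in mm, then the turn about the tool's z in degrees. A call has 1 to 20 rows; each row shifts and turns the pose as measured when the row begins, along the tool's axes as they then stand; what a row does not reach is not made up. A row lasts 1/10 s, in which the tool goes at most 50 mm and 8.59 degrees, less where a joint would pass 70% of its speed; a pose out of reach is approached as far as the arm can. A call with a gripper value outside its range is refused whole. The fingers move at their own pace and stop on an object; "force" is the grip in N (left out, the last holds). Time passes only in rows, so rows that do not move let the fingers close. It gives the time, the measured TCP pose, the force and the opening at its end, in the units of the state.
- state(): the state, without advancing time (a new reading comes with each control period).
- capture(name): name is "scene" or "side" or "wrist"; returns (picture, depth): 480x640x3 uint8, red, green, blue; 480x640 float32, mm along the optical axis (not along the pixel's ray), 0 where there is no reading.
- get_calibration(name): a dict with "vfov" (degrees; the focal length in pixels is half the picture's height over the tangent of half this angle, whatever the lens; pixels are square), "cx", "cy" (the principal point, pixels), "pose" (4x4, takes a point from camera to world coordinates); the wrist camera has in their place "T_tool_cam" (4x4, takes a point from camera to tool coordinates, whose origin is the TCP and whose axes are the flange's). Camera axes: x right, y down, z forward; pixel columns grow to the right and rows downward; lengths in mm; the calibration is good to about 2 mm. A picture is of the moment at which its call begins: read the wrist's pose just before it. get_calibration takes no time and is no camera call.
- close_job(): hands the job in, once; it reports no verdict.
The state is a dict: "t": time; "joint_positions": joint angles; "dq": joint speeds; "joint_torque": joint torques, N m; "tool_pos": TCP position; "ee_rot": TCP orientation; "wrist_force": force on the tool from outside, world axes, zero at the start; "wrist_torque": the same for the moment, N m; "opening": opening from 0.0 (shut) to 1.0 (fully open).
Only numpy, scipy, OpenCV 4.12 (cv2) and the standard library are available. Lean on these libraries where they do the work, as an engineer would, in place of code of your own. Each camera call takes 0.05 s, during which the arm holds its last target.

## Working session

There is one attempt and no reset: what is moved stays moved. The work goes in short steps, Python scripts to look and compute and a tool call to move; the robot and the scene stay as the last step left them, time stands still between calls to the robot, and variables do not carry over. Pictures are saved under pics/ and viewed, and the job is handed in when it is done.

Besides the shell and the picture viewer there is one more tool, called after "Emit:" by a JSON object that holds its "fn" and its "kwargs". servo_tool: Moves the arm, as the interface text tells. Its arguments: {"type":"object","properties":{"steps":{"type":"array","items":{"type":"number"}},"force":{"type":"number"}},"required":["steps"]}

```bash
ls; mkdir -p pics; python3 - <<'E'
from bench import *
import cv2
print(state())
for n in ("scene","side","wrist"):
    p,d=capture(n); cv2.imwrite(f"pics/{n}0.png",p[:,:,::-1]); import numpy as np; np.save(f"pics/{n}0d.npy",d)
    print(n,get_calibration(n))
E
```

```text
pics
{'t': 0.0, 'joint_positions': array([ 1.219806  ,  0.41188185, -0.01273526,  1.59700103,  0.0056214 ,
        1.13431307, -0.08220655]), 'dq': array([-0.00037116, -0.00018184, -0.0001133 ,  0.00080795,  0.00052302,
       -0.00170136,  0.00083283]), 'joint_torque': array([-2.86057548e-04, -5.87961709e+01,  6.41615186e-01, -2.91081744e+01,
       -5.38114901e-02,  1.82188436e-02,  1.12809012e-04]), 'tool_pos': array([ 174.24177007, -599.7511075 ,  246.837788  ]), 'ee_rot': array([-7.65061256e-04,  9.90016644e-01,  1.40948326e-01, -1.70088215e-04]), 'wrist_force': array([-0.35085415, -0.64434922, -0.01641972]), 'wrist_torque': array([ 0.00864836, -0.00713749, -0.03751405]), 'opening': 0.9956695231381296}
scene {'vfov': 54.65360787208561, 'cx': 323.21576697483476, 'cy': 237.14165187841945, 'pose': array([[ 7.19869235e-01,  3.90323896e-01, -5.73964755e-01,
         1.05341834e+03],
       [ 6.93883377e-01, -4.25792544e-01,  5.80712121e-01,
        -6.60817584e+02],
       [-1.77240958e-02, -8.16301393e-01, -5.77354217e-01,
         7.23443965e+02],
       [ 0.00000000e+00,  0.000000
[... 227 characters left out ...]
],
       [-5.35247490e-01,  5.39643515e-01, -6.49842290e-01,
         6.85086184e+02],
       [ 1.28650047e-02, -7.64024317e-01, -6.45059172e-01,
         8.09973708e+02],
       [ 0.00000000e+00,  0.00000000e+00,  0.00000000e+00,
         1.00000000e+00]])}
wrist {'vfov': 66.01119474818594, 'cx': 319.47801974019495, 'cy': 232.2455278706673, 'T_tool_cam': array([[-9.08815152e-04, -9.68695664e-01, -2.48249640e-01,
         6.72398560e+01],
       [ 9.99999587e-01, -8.83508425e-04, -2.13349736e-04,
        -5.68895979e-01],
       [-1.26596843e-05, -2.48249732e-01,  9.68696067e-01,
        -1.36757184e+02],
       [ 0.00000000e+00,  0.00000000e+00,  0.00000000e+00,
         1.00000000e+00]])}
```

View pics/scene0.png

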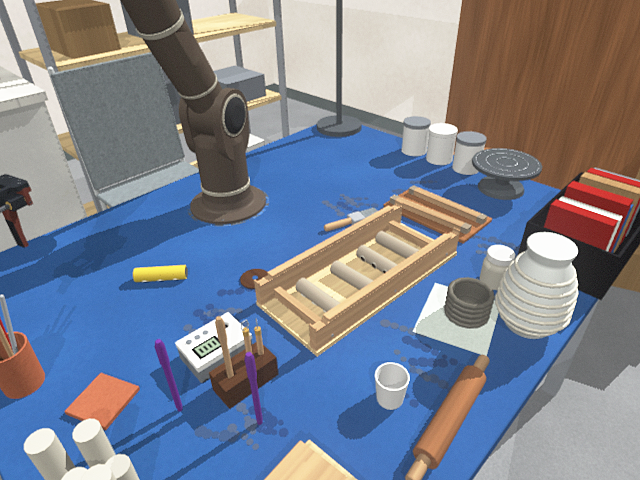

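View pics/side0.png

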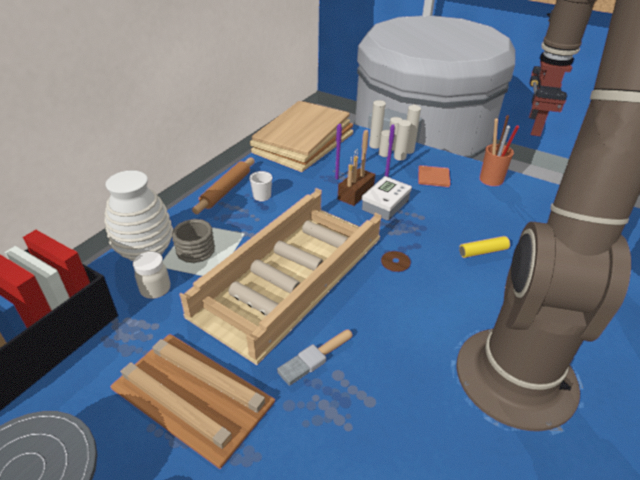

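View pics/wrist0.png

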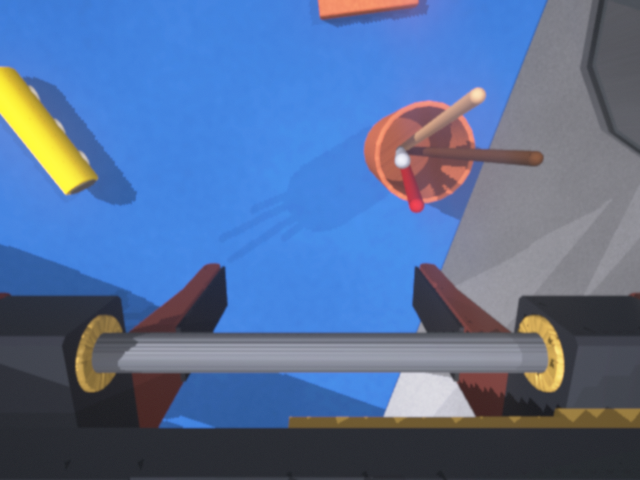

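The scene view shows the frame at about (360,270) with four vases. The bars lie on the bat at (440,210), the timer is at (210,345), the block at (240,370), and purple decoys stand at (168,375) and (253,385). Next I'll zoom in and measure.

```bash
cat > h.py <<'E'
from bench import *
import numpy as np, cv2
from scipy.spatial.transform import Rotation as R
def K(c): f=240/np.tan(np.radians(c["vfov"])/2); return f,c["cx"],c["cy"]
def pose(n):
    c=get_calibration(n)
    if n!="wrist": return c,c["pose"]
    s=state(); T=np.eye(4); q=s["ee_rot"]; T[:3,:3]=R.from_quat([q[1],q[2],q[3],q[0]]).as_matrix(); T[:3,3]=s["tool_pos"]
    return c,T@c["T_tool_cam"]
def snap(n,name=None):
    c,T=pose(n); p,d=capture(n)
    if name: cv2.imwrite(f"pics/{name}.png",p[:,:,::-1])
    return p,d,c,T
def cloud(d,c,T):
    f,cx,cy=K(c); v,u=np.mgrid[:480,:640]
    P=np.stack([(u-cx)/f*d,(v-cy)/f*d,d],-1)@T[:3,:3].T+T[:3,3]
    P[d<=0]=np.nan; return P
def ray(u,v,z,c,T):
    f,cx,cy=K(c); r=T[:3,:3]@np.array([(u-cx)/f,(v-cy)/f,1]); return T[:3,3]+r*(z-T[2,3])/r[2]
def proj(P,c,T):
    f,cx,cy=K(c); q=(np.atleast_2d(P)-T[:3,3])@T[:3,:3]; return np.c_[q[:,0]/q[:,2]*f+cx,q[:,1]/q[:,2]*f+cy]
E
python3 - <<'E'
from h import *
for n,(a,b,w,hh) in dict(scene=(240,180,260,180),side=(170,180,220,180)).items():
    p=cv2.imread(f"pics/{n}0.png"); cv2.imwrite(f"pics/{n}0z.png",cv2.resize(p[b:b+hh,a:a+w],None,fx=3,fy=3,interpolation=cv2.INTER_CUBIC))
# heightmap
M=np.full((900,700),-1.0)
H=np.zeros((1200,700,3),np.uint8)
Z=np.full((1200,700),-99.)
for n in ("scene","side"):
    d=np.load(f"pics/{n}0d.npy");p=cv2.imread(f"pics/{n}0.png");c=get_calibration(n);P=cloud(d,c,c["pose"])
    m=np.isfinite(P[...,2])&(P[...,2]<250)&(P[...,2]>-20)&(P[...,0]>250)&(P[...,0]<950)&(abs(P[...,1])<600)
    Q=P[m];C=p[m]
    for q,cc in zip(Q,C):
        i=int(600-q[1]);j=int(q[0]-250)
        for ii in (i,i+1):
          for jj in (j,j+1):
            if 0<=ii<1200 and 0<=jj<700 and q[2]>Z[ii,jj]+3: Z[ii,jj]=q[2];H[ii,jj]=cc
cv2.imwrite("pics/top.png",H[::2,::2].repeat(1,0)); cv2.imwrite("pics/top.png",H[250:850])
np.save("pics/Z.npy",Z)
print(np.nanmedian(Z[600:610,0:20]))
E
```

```text
-0.8583788825669671
```

View pics/scene0z.png

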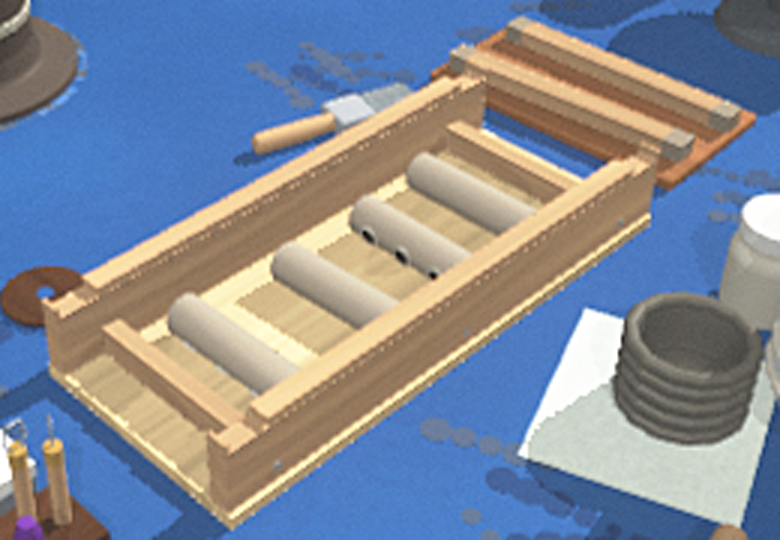

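View pics/side0z.png

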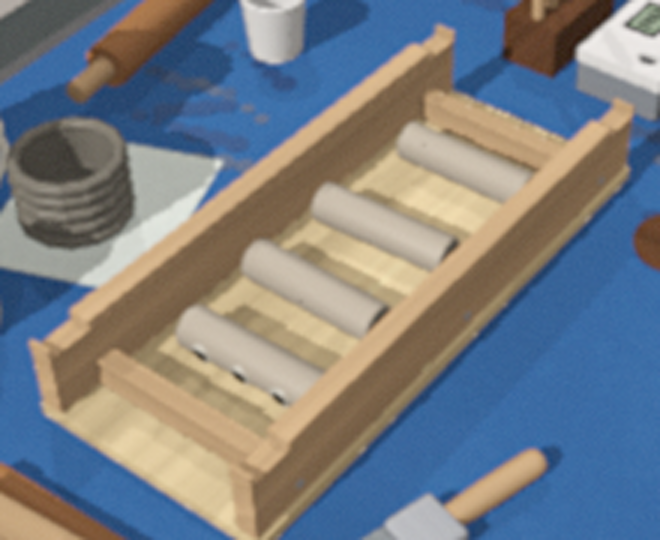

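View pics/top.png

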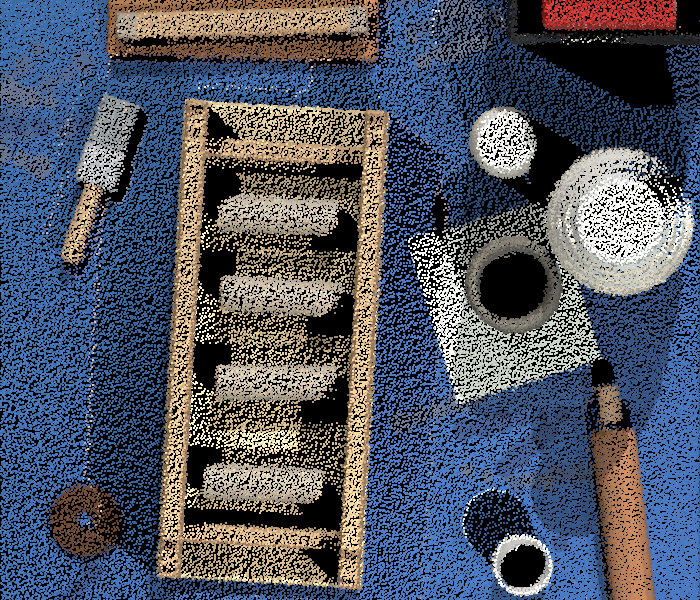

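```bash
python3 - <<'E'
import bench; print([x for x in dir(bench) if not x.startswith('__')]); print(getattr(bench,'nose_length',None))
from h import *
rows=[]
PP={};
for n in ("scene","side"):
    d=np.load(f"pics/{n}0d.npy");c=get_calibration(n);PP[n]=cloud(d,c,c["pose"])
A=np.concatenate([P.reshape(-1,3) for P in PP.values()]); A=A[np.isfinite(A).all(1)]
def box(z0,z1,x0,x1,y0,y1): 
    return A[(A[:,2]>z0)&(A[:,2]<z1)&(A[:,0]>x0)&(A[:,0]<x1)&(A[:,1]>y0)&(A[:,1]<y1)]
for n in PP:
    P=PP[n].reshape(-1,3);m=(P[:,2]>71)&(P[:,2]<90)&(P[:,0]>390)&(P[:,0]<650)&(P[:,1]>-250)&(P[:,1]<260)
    Q=P[m]; r=cv2.minAreaRect(Q[:,:2].astype(np.float32)); print(n,"rails",len(Q),np.median(Q[:,2]),r)
    # table z
    t=(P[:,0]>650)&(P[:,0]<690)&(P[:,1]>-250)&(P[:,1]<-50); print("table",np.nanmedian(P[t][:,2]))
    m=(P[:,2]>24)&(P[:,2]<40)&(P[:,0]>330)&(P[:,0]<660)&(P[:,1]>270)&(P[:,1]<480); print("bars",m.sum()); Q=P[m]
    import collections
    k=cv2.kmeans(Q[:,1].astype(np.float32).reshape(-1,1),2,None,(3,100,.1),5,0)[1].ravel()
    for i in (0,1):
        print(np.median(Q[k==i],0),cv2.minAreaRect(Q[k==i][:,:2].astype(np.float32)))
E
python3 - <<'E'
import sys; sys.path.insert(0,'.')
import cv2
p=cv2.imread("pics/scene0.png"); cv2.imwrite("pics/sb.png",cv2.resize(p[290:440,130:330],None,fx=4,fy=4,interpolation=cv2.INTER_CUBIC))
p=cv2.imread("pics/side0.png"); cv2.imwrite("pics/sb2.png",cv2.resize(p[100:240,310:470],None,fx=4,fy=4,interpolation=cv2.INTER_CUBIC))
E
```

```text
['MotionError', 'capture', 'close_job', 'get_calibration', 'nose_length', 'state']
25.0
scene rails 2246 75.79529679642036 ((522.3096923828125, 6.14837646484375), (477.4937438964844, 203.28480529785156), 86.58161926269531)
table 0.16150522311795612
bars 1036
[505.16129493 324.920339    29.46949217] ((492.2865295410156, 327.59246826171875), (251.02581787109375, 32.719600677490234), 1.9723411798477173)
[511.56577945 400.99956861  29.32448458] ((500.22711181640625, 404.0487060546875), (31.933794021606445, 249.67518615722656), 88.70361328125)
side rails 2412 75.6488358665589 ((522.0743408203125, 4.76318359375), (480.7915344238281, 202.92189025878906), 86.65240478515625)
table 0.28622877925522516
bars 3492
[487.18690518 406.05327186  29.55371105] ((499.3915100097656, 405.105712890625), (25.775585174560547, 251.11497497558594), 88.50277709960938)
[479.40294184 328.78441097  29.51084294] ((491.11614990234375, 327.647705078125), (250.30027770996094, 27.496042251586914), 1.4980673789978027)
```

View pics/sb.png

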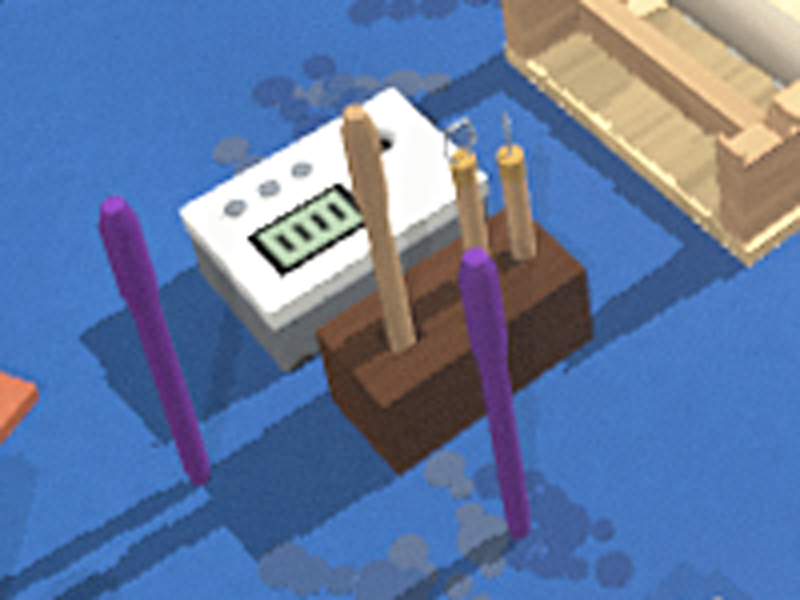

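View pics/sb2.png

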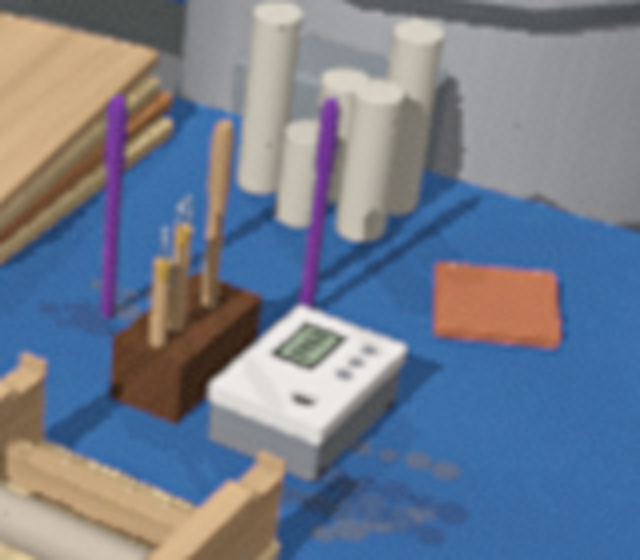

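```bash
cat >> h.py <<'E'
FC=np.array([522.2,5.5]);FY=-0.0587
def F(x,y,z=None):
    c,s=np.cos(FY),np.sin(FY); return np.array([FC[0]+c*x-s*y,FC[1]+s*x+c*y])
def toF(p):
    c,s=np.cos(FY),np.sin(FY); d=np.asarray(p)[:2]-FC; return np.array([c*d[0]+s*d[1],-s*d[0]+c*d[1]])
def yaw():
    q=state()["ee_rot"]; X=R.from_quat([q[1],q[2],q[3],q[0]]).as_matrix()[:,0]; return np.arctan2(X[1],X[0])
def go(x,y,z,psi):
    s=state(); p=s["tool_pos"]; q=s["ee_rot"]; Rm=R.from_quat([q[1],q[2],q[3],q[0]]).as_matrix()
    now=yaw(); turn=-np.degrees((psi-now+np.pi)%(2*np.pi)-np.pi)
    d=np.array([x,y,z])-p
    c,sn=np.cos(psi),np.sin(psi); X=np.array([c,sn,0]);Y=np.array([sn,-c,0]);
    print("t",round(s["t"],2),"at",p.round(1),"yaw",round(now,4),"tilt",np.degrees(np.arccos(-Rm[2,2])).round(2),"| turn deg",round(turn,2),"then tool shift",np.array([d@X,d@Y,-d[2]]).round(1),"n>=",int(np.ceil(np.linalg.norm(d)/50)), "open",round(s["opening"],3),"F",s["wrist_force"].round(1))
E
python3 -c "
from h import *
go(490,8,250,FY)
print(F(0,218),F(0,-218))
P={}
for n in ('scene','side'):
    d=np.load(f'pics/{n}0d.npy');c=get_calibration(n);P[n]=cloud(d,c,c['pose']).reshape(-1,3);p=cv2.imread(f'pics/{n}0.png').reshape(-1,3).astype(int)
    B,G,Rr=p.T
    m=(Rr>90)&(G<60)&(B>90)&(P[n][:,2]>20)&(P[n][:,2]<195); Q=P[n][m]
    k=cv2.kmeans(Q[:,:2].astype(np.float32),2,None,(3,100,.1),5,0)[1].ravel()
    for i in (0,1): print(n,'purple',np.median(Q[k==i],0),Q[k==i][:,2].max())
    Q=P[n]; m=(Q[:,2]>42)&(Q[:,2]<49)&(Q[:,0]>340)&(Q[:,0]<620)&(Q[:,1]>-460)&(Q[:,1]<-240)&(p.min(1)>150); print(n,'timer',m.sum(),cv2.minAreaRect(Q[m][:,:2].astype(np.float32)))
    m=(Q[:,2]>48)&(Q[:,2]<54)&(Q[:,0]>340)&(Q[:,0]<720)&(Q[:,1]>-460)&(Q[:,1]<-240)&(Rr<130)&(B<70)
    print('block',m.sum(),cv2.minAreaRect(Q[m][:,:2].astype(np.float32)))
    m=(Q[:,2]>140)&(Q[:,2]<184)&(Q[:,0]>340)&(Q[:,0]<720)&(Q[:,1]>-460)&(Q[:,1]<-240)&(Rr>110)&(G>70); print('stylus',m.sum(),np.median(Q[m],0),Q[m].max(0),Q[m].min(0))
"

```

```text
t 0.15 at [ 174.3 -599.9  247. ] yaw 0.2828 tilt 0.07 | turn deg 19.57 then tool shift [ 279.5 -625.3   -3. ] n>= 14 open 1.004 F [-0.   0.2 -0.5]
[534.98925241 223.12452762] [ 509.41074759 -212.12452762]
scene purple [ 520.51303433 -487.87009547  134.40465427] 178.7666936985055
scene purple [ 643.74928515 -412.30971945  133.78225096] 179.0313882716921
scene timer 1497 ((459.655029296875, -368.57586669921875), (121.73259735107422, 87.5780258178711), 86.31703186035156)
block 1046 ((521.2787475585938, -369.2866516113281), (110.15812683105469, 127.73780059814453), 86.5509262084961)
stylus 222 [ 559.01359574 -402.37315406  164.26552485] [ 643.93498837 -347.60718243  183.68335254] [ 547.82532247 -410.75298818  140.52129544]
side purple [ 637.04465907 -404.37212895  113.83865163] 169.77816486256438
side purple [ 513.98715483 -484.16401243  112.55660188] 170.30799881772452
side timer 657 ((459.6585388183594, -370.08050537109375), (126.80319213867188, 87.52698516845703), 86.89692687988281)
block 276 ((553.4035034179688, -368.5589904785156), (111.80347442626953, 56.503631591796875), 86.35923767089844)
stylus 87 [ 552.04169939 -394.62188661  162.44838134] [ 645.05892106 -326.40054881  183.55075806] [ 544.97574457 -411.30796875  140.13690506]
```

Emit:
{"fn": "servo_tool", "kwargs": {"steps": [60, 0, 0, 0, 6.6, 60, 0, 0, 0, 6.6, 60, 0, 0, 0, 6.4, 60, 20, -45, 0, 0, 60, 20, -45, 0, 0, 60, 20, -45, 0, 0, 60, 20, -45, 0, 0, 60, 20, -45, 0, 0, 60, 20, -45, 0, 0, 60, 20, -45, 0, 0, 60, 20, -45, 0, 0, 60, 20, -45, 0, 0, 60, 20, -45, 0, 0, 60, 20, -45, 0, 0, 60, 20, -45, 0, 0, 60, 20, -45, 0, 0, 60, 20, -45, 0, 0]}}

```text
t: 1.85
tool_pos: [501.7, 14.1, 244.1]
ee_rot: [-0.0, 0.999, -0.044, -0.001]
wrist_force: [1.5, -0.9, 0.3]
opening: 0.683
```

```bash
python3 -c "
from h import *
go(490,8,250,FY)"
```

```text
t 1.85 at [501.7  14.1 244.1] yaw -0.0881 tilt 0.15 | turn deg -1.68 then tool shift [-11.4   6.8  -5.9] n>= 1 open 0.683 F [ 1.5 -0.9  0.3]
```

Emit:
{"fn": "servo_tool", "kwargs": {"steps": [60, -10, 7, -20, -1.6, 60, 0, 0, -30, 0, 60, 0, 0, -20, 0, 60, 0, 0, 0, 0]}}

```text
t: 2.25
tool_pos: [492.4, 17.8, 313.7]
ee_rot: [-0.003, 1.0, -0.022, -0.004]
wrist_force: [-0.0, 0.2, 0.2]
opening: 0.686
```

```bash
python3 -c "
from h import *
go(490,8,320,FY)
p,d,c,T=snap('wrist','w1'); np.savez('pics/w1',d=d,T=T)
P=cloud(d,c,T)
print('table/frame floor z',np.nanmedian(P[...,2][(abs(P[...,2]-12)<8)]))
"
```

```text
t 2.25 at [492.4  17.8 313.7] yaw -0.0439 tilt 0.53 | turn deg 0.85 then tool shift [-1.8 10.  -6.3] n>= 1 open 0.686 F [-0.   0.2  0.2]
table/frame floor z 11.853847065117577
```

View pics/w1.png

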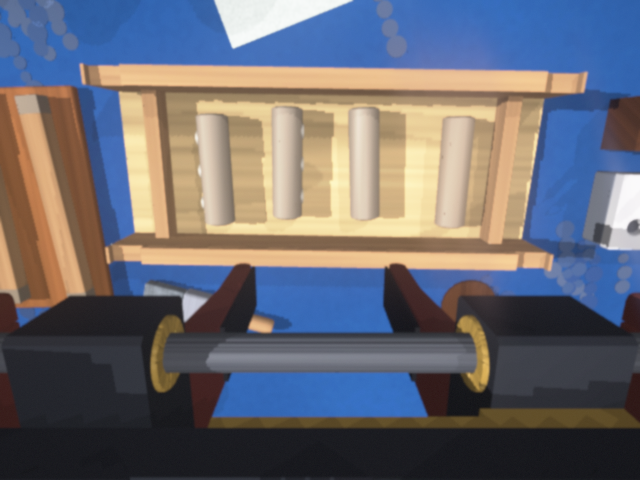

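```bash
cat >> h.py <<'E'
def vases(d,c,T):
    P=cloud(d,c,T); f=P[...,:2]-FC; cs,sn=np.cos(FY),np.sin(FY)
    X=cs*f[...,0]+sn*f[...,1]; Y=-sn*f[...,0]+cs*f[...,1]
    m=((P[...,2]>30)&(P[...,2]<52)&(abs(X)<76)&(abs(Y)<182)).astype(np.uint8)
    n,l,st,ce=cv2.connectedComponentsWithStats(m); out=[]
    for i in range(1,n):
        if st[i,4]<300: continue
        s=l==i; 
        if np.ptp(X[s])<80: continue
        A=np.c_[np.ones(s.sum()),X[s],X[s]*0+1][:, :2]; top=P[...,2][s].max()
        k,_,_,_=cv2.fitLine(np.c_[X[s],Y[s]].astype(np.float32),cv2.DIST_L2,0,.01,.01)[:4].ravel()[:4] if False else (0,0,0,0)
        q=s&(P[...,2]>42); vx,vy,x0,y0=cv2.fitLine(np.c_[X[q],Y[q]].astype(np.float32),cv2.DIST_HUBER,0,.01,.01).ravel()
        xm=(X[s].min()+X[s].max())/2; out.append((xm,y0+(xm-x0)*vy/vx,np.degrees(np.arctan(vy/vx)),np.ptp(X[s]),np.median(P[...,2][q])))
    return np.array(sorted(out,key=lambda o:-o[1]))
def calF(T,d,c):
    pass
E
python3 -c "
from h import *
z=np.load('pics/w1.npz');c=get_calibration('wrist');d,T=z['d'],z['T']
np.set_printoptions(suppress=True,precision=1)
print(vases(d,c,T))
P=cloud(d,c,T); m=(P[...,2]>71)&(P[...,2]<82)&(P[...,0]>390)&(P[...,0]<650)&(abs(P[...,1])<260); print(m.sum(),cv2.minAreaRect(P[m][:,:2].astype(np.float32)))
m=(P[...,2]>24)&(P[...,2]<36)&(P[...,1]>280)&(P[...,0]>330); print(cv2.minAreaRect(P[m][:,:2].astype(np.float32)),np.median(P[m],0))
p=cv2.imread('pics/w1.png'); cv2.imwrite('pics/w1z.png',cv2.resize(p[80:260,100:560],None,fx=1.7,fy=1.7,interpolation=cv2.INTER_CUBIC))
"
```

```text
[[  -3.5  128.9    1.2  122.2   44.6]
 [   5.2   49.2   -0.3  122.    44.5]
 [   5.6  -36.2    2.9  122.6   44.6]
 [  -2.3 -136.9    0.7  122.1   44.5]]
15788 ((521.4982299804688, 6.5940399169921875), (477.65216064453125, 198.69700622558594), 86.51699829101562)
((495.16375732421875, 368.80078125), (240.30184936523438, 107.17284393310547), 1.248565912246704) [484.3 330.1  29.6]
```

View pics/w1z.png

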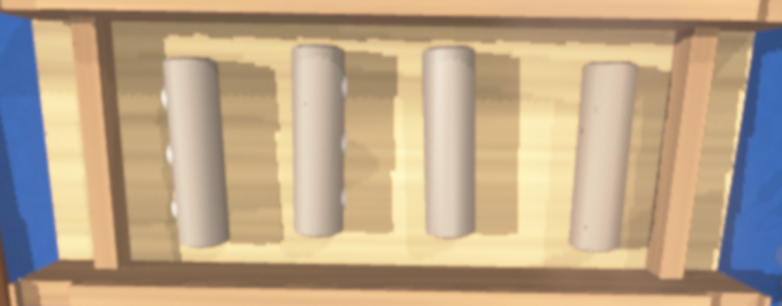

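```bash
python3 -c "
from h import *
x,y=F(5.6,-36.2);go(x,y,110,FY)"
```

```text
t 2.3 at [491.9  17.7 312.3] yaw -0.0441 tilt 0.6 | turn deg 0.84 then tool shift [ 36.6  46.6 202.3] n>= 5 open 0.682 F [-0.3  0.7  0.9]
```

Emit:
{"fn": "servo_tool", "kwargs": {"steps": [46, 7, 9, 35, 0.8, 46, 7, 9, 40, 0, 46, 7, 9, 40, 0, 46, 7, 9, 35, 0, 46, 7, 8, 30, 0, 46, 1, 1, 15, 0, 46, 0, 0, 0, 0]}}

```text
t: 3.0
tool_pos: [519.8, -31.0, 103.1]
ee_rot: [-0.003, 1.0, -0.03, -0.007]
wrist_force: [-0.1, 1.0, 0.6]
opening: 0.528
```

```bash
python3 -c "
from h import *
x,y=F(5.6,-36.2);go(x,y,43,FY)"
```

```text
t 3.0 at [519.8 -31.  103.1] yaw -0.0601 tilt 0.91 | turn deg -0.08 then tool shift [ 5.9 -0.4 60.1] n>= 2 open 0.528 F [-0.1  1.   0.6]
```

Emit:
{"fn": "servo_tool", "kwargs": {"steps": [46, 3, 0, 25, 0, 46, 3, 0, 20, 0, 46, 0, 0, 14, 0, 40, 0, 0, 0, 0, 40, 0, 0, 0, 0]}}

```text
t: 3.5
tool_pos: [523.5, -31.0, 42.5]
ee_rot: [-0.003, 1.0, -0.03, -0.008]
wrist_force: [0.2, -0.1, 0.7]
opening: 0.455
```

```bash
python3 -c "
from h import *
x,y=F(5.6,-36.2);go(x,y,43,FY)
p,d,c,T=snap('wrist','w2')
p,d,c,T=snap('side','s2')"
```

```text
t 3.5 at [523.5 -31.   42.5] yaw -0.0607 tilt 1.0 | turn deg -0.11 then tool shift [ 2.1 -0.2 -0.5] n>= 1 open 0.455 F [ 0.2 -0.1  0.7]
```

View pics/w2.png

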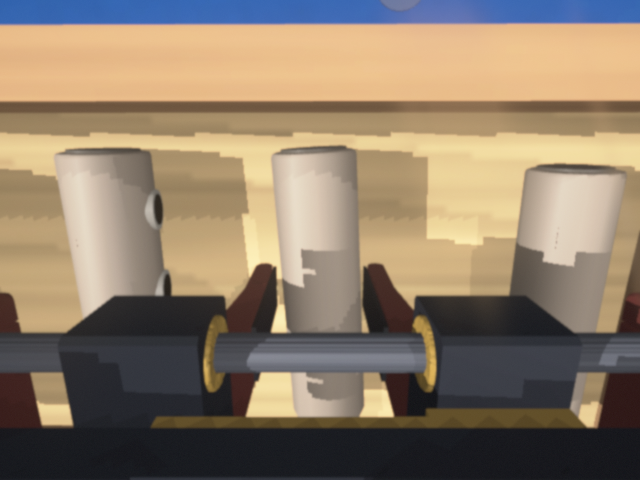

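View pics/s2.png

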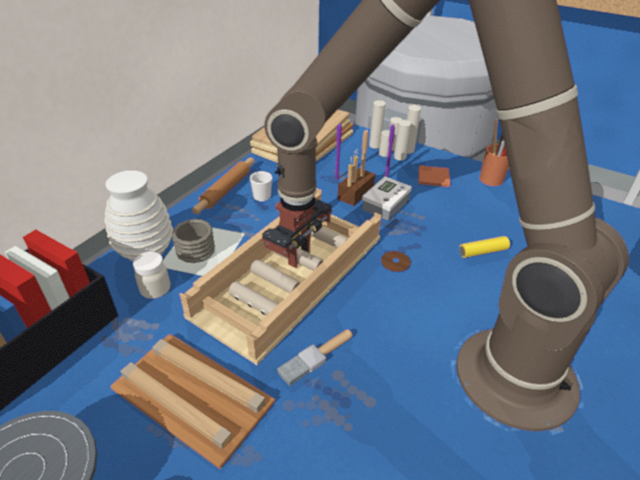

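Emit:
{"fn": "servo_tool", "kwargs": {"steps": [40, 0, 6, 0, 0, 40, 0, 8, 0, 0, 40, 0, 8, 0, 0, 40, 0, 8, 0, 0, 40, 0, 8, 0, 0, 40, 0, 4, 0, 0, 40, 0, 0, 0, 0]}}

```text
t: 4.3
tool_pos: [522.4, -78.6, 45.5]
ee_rot: [-0.002, 0.999, -0.032, -0.005]
wrist_force: [0.2, -1.1, -1.1]
opening: 0.449
```

```bash
python3 -c "
from h import *
p,d,c,T=snap('wrist','w3'); s=state(); print(toF(s['tool_pos']),s['tool_pos'],s['wrist_force'])
go(*F(0,0),43,FY)"
```

```text
[  5.10939364 -83.57265977] [522.39769512 -78.22846757  45.51794794] [-0.62233432 -0.50965035 -0.19090201]
t 4.35 at [522.4 -78.2  45.5] yaw -0.0629 tilt 0.68 | turn deg -0.24 then tool shift [ -5.1 -83.6   2.5] n>= 2 open 0.451 F [-0.6 -0.5 -0.2]
```

View pics/w3.png

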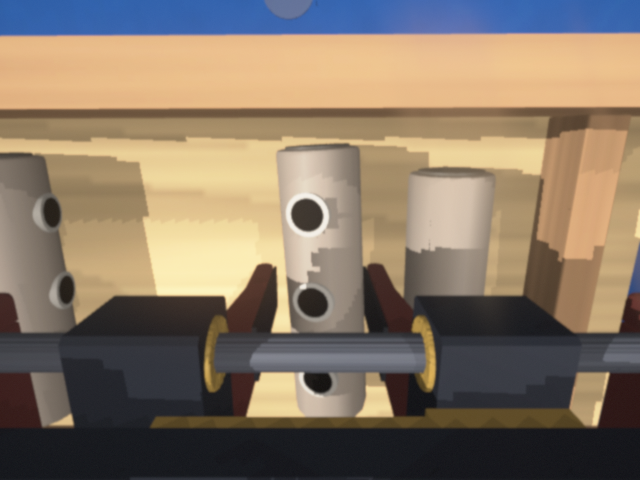

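```bash
cat >> h.py <<'E'
from scipy.optimize import least_squares
def holes(p,d,c,T,verbose=True):
    """cylinder fit per vase, then dark discs on it -> theta (deg, + toward frame +y)"""
    P=cloud(d,c,T); f=P[...,:2]-FC; cs,sn=np.cos(FY),np.sin(FY)
    X=cs*f[...,0]+sn*f[...,1]; Y=-sn*f[...,0]+cs*f[...,1]; Z=P[...,2]
    m=((Z>34)&(Z<52)&(abs(X)<72)&(abs(Y)<182)).astype(np.uint8)
    # keep only vase colour (greyish)
    hsv=cv2.cvtColor(p,cv2.COLOR_RGB2HSV); m&=(hsv[...,1]<75).astype(np.uint8)
    m=cv2.morphologyEx(m,cv2.MORPH_OPEN,np.ones((3,3)))
    n,l,st,ce=cv2.connectedComponentsWithStats(m); res=[]
    for i in range(1,n):
        s=l==i
        if st[i,4]<400 or np.ptp(X[s])<40: continue
        x,y,z=X[s],Y[s],Z[s]
        g=least_squares(lambda q:np.hypot(y-q[0]-q[1]*x,z-q[2])-17,[np.median(y),0,29],loss='soft_l1',f_scale=1.).x
        if abs(g[2]-29)>5: continue
        # dark pixels near
        gray=p.max(2); a=(gray<95)&(abs(Y-g[0]-g[1]*X)<19)&(Z>20)&(Z<52)&(abs(X)<72)
        n2,l2,s2,c2=cv2.connectedComponentsWithStats(a.astype(np.uint8)); th=[]
        for j in range(1,n2):
            if s2[j,4]<25: continue
            u,v=c2[j]; t=0.
            zz=g[2]+17
            for _ in range(8):
                w=ray(u,v,zz,c,T); q=toF(w); o=q[1]-g[0]-g[1]*q[0]; t=np.arcsin(np.clip(o/17,-1,1)); zz=g[2]+17*np.cos(t)
            th.append((q[0],np.degrees(t),s2[j,4]))
        res.append((g,th,(x.min(),x.max())))
    res.sort(key=lambda r:-r[0][0])
    if verbose:
        for g,th,xr in res: print("vase y %.1f k %.3f zc %.1f x %.0f..%.0f"%(g[0],g[1],g[2],*xr),"holes",[(round(a),round(b,1),n) for a,b,n in th])
    return res
E
python3 -c "
from h import *
p,d,c,T=snap('wrist'); holes(p,d,c,T)"
```

```text
vase y 50.1 k -0.005 zc 28.7 x -11..66 holes [(61, np.float64(-67.6), np.int32(346)), (42, np.float64(-90.0), np.int32(380)), (25, np.float64(-90.0), np.int32(118)), (7, np.float64(-90.0), np.int32(334)), (-9, np.float64(-90.0), np.int32(127))]
vase y -85.5 k 0.047 zc 28.7 x -11..70 holes [(44, np.float64(17.1), np.int32(720)), (2, np.float64(-90.0), np.int32(450)), (8, np.float64(16.7), np.int32(669)), (-29, np.float64(15.3), np.int32(455))]
vase y -138.1 k 0.014 zc 28.4 x 1..59 holes [(13, np.float64(66.8), np.int32(549))]
```

Emit:
{"fn": "servo_tool", "kwargs": {"steps": [36, 0, 0, 2, 0, 36, 0, 0, 0, 0, 36, 0, 2, 0, 0, 36, 0, 2, 0, 0, 36, 0, 1.5, 0, 0, 36, 0, 1, 0, 0, 36, 0, 1, 0, 0, 36, 0, 0, 0, 0]}}

```text
t: 5.2
tool_pos: [522.1, -84.0, 43.2]
ee_rot: [-0.003, 1.0, -0.03, -0.006]
wrist_force: [-0.5, -0.4, -0.2]
opening: 0.41
```

```bash
python3 -c "
from h import *
p,d,c,T=snap('wrist'); holes(p,d,c,T);print(toF(state()['tool_pos']));go(*F(0,0),43,FY)"
```

```text
vase y 50.3 k -0.007 zc 29.2 x -10..63 holes [(60, np.float64(-90.0), np.int32(312)), (42, np.float64(-90.0), np.int32(405)), (25, np.float64(-90.0), np.int32(134)), (7, np.float64(-90.0), np.int32(319)), (-9, np.float64(-90.0), np.int32(144)), (-43, np.float64(-90.0), np.int32(297))]
vase y -88.6 k 0.049 zc 28.7 x -10..70 holes [(44, np.float64(7.2), np.int32(804)), (4, np.float64(90.0), np.int32(525)), (1, np.float64(-90.0), np.int32(386)), (8, np.float64(7.1), np.int32(720)), (-28, np.float64(7.0), np.int32(592))]
vase y -138.1 k 0.014 zc 28.4 x 5..59 holes [(14, np.float64(68.2), np.int32(403))]
[  5.12876861 -89.23388207]
t 5.25 at [522.1 -83.9  43.2] yaw -0.0594 tilt 0.72 | turn deg -0.04 then tool shift [ -5.1 -89.2   0.2] n>= 2 open 0.407 F [ 0.6 -0.5 -0.1]
```

Emit:
{"fn": "servo_tool", "kwargs": {"steps": [20, 0, 0, 0, 0, 20, 0, 0, 0, 0, 20, 0, 0, 0, 0, 20, 0, -5, 0, 0, 20, 0, -8, 0, 0, 20, 0, -8, 0, 0, 20, 0, -8, 0, 0, 20, 0, -8, 0, 0, 20, 0, -8, 0, 0, 20, 0, -5, 0, 0, 20, 0, 0, 0, 0], "force": 8}}

```text
t: 6.35
tool_pos: [524.9, -27.6, 43.2]
ee_rot: [-0.003, 1.0, -0.029, -0.006]
wrist_force: [0.2, -0.9, -0.9]
opening: 0.39
```

```bash
python3 -c "
from h import *
p,d,c,T=snap('wrist','w4'); holes(p,d,c,T);print(toF(state()['tool_pos']));go(*F(0,0),43,FY)"
```

```text
vase y 49.7 k -0.003 zc 28.4 x -4..66 holes [(66, np.float64(-47.8), np.int32(106)), (42, np.float64(-90.0), np.int32(181)), (8, np.float64(-90.0), np.int32(110))]
vase y -32.4 k 0.046 zc 28.7 x -11..69 holes [(44, np.float64(7.1), np.int32(797)), (3, np.float64(90.0), np.int32(502)), (2, np.float64(-90.0), np.int32(407)), (8, np.float64(7.2), np.int32(706)), (-29, np.float64(7.1), np.int32(588))]
vase y -138.1 k 0.012 zc 28.4 x -8..59 holes [(60, np.float64(36.7), np.int32(152)), (7, np.float64(59.9), np.int32(652))]
[  4.67439792 -33.36063674]
t 6.4 at [524.9 -28.1  43.2] yaw -0.0575 tilt 0.77 | turn deg 0.07 then tool shift [ -4.7 -33.4   0.2] n>= 1 open 0.386 F [-0.4 -0.6 -1.3]
```

Emit:
{"fn": "servo_tool", "kwargs": {"steps": [36, 0, 0, 0, 0, 36, 0, 0, 0, 0, 36, 0, 1, 0, 0, 36, 0, 1, 0, 0, 36, 0, 1, 0, 0, 36, 0, 0, 0, 0]}}

```text
t: 7.0
tool_pos: [525.0, -33.2, 43.4]
ee_rot: [-0.003, 1.0, -0.03, -0.006]
wrist_force: [0.4, 0.1, -0.4]
opening: 0.41
```

```bash
python3 -c "
from h import *
p,d,c,T=snap('wrist','w5'); holes(p,d,c,T);print(toF(state()['tool_pos']));go(*F(0,0),43,FY)"
```

```text
vase y 49.7 k -0.004 zc 28.4 x -5..66 holes [(66, np.float64(-46.1), np.int32(115)), (42, np.float64(-90.0), np.int32(196)), (8, np.float64(-90.0), np.int32(120))]
vase y -38.1 k 0.050 zc 28.7 x -10..69 holes [(44, np.float64(-8.8), np.int32(789)), (3, np.float64(90.0), np.int32(489)), (2, np.float64(-90.0), np.int32(420)), (8, np.float64(-8.6), np.int32(687)), (-28, np.float64(-8.2), np.int32(567))]
vase y -138.0 k 0.012 zc 28.4 x -8..59 holes [(60, np.float64(28.5), np.int32(172)), (9, np.float64(59.8), np.int32(414))]
[  5.10116253 -38.45047971]
t 7.05 at [525.  -33.2  43.5] yaw -0.06 tilt 0.71 | turn deg -0.08 then tool shift [ -5.1 -38.5   0.5] n>= 1 open 0.409 F [-0.3  0.2 -0.3]
```

Emit:
{"fn": "servo_tool", "kwargs": {"steps": [36, 0, -1, 0, 0, 36, 0, -1, 0, 0, 36, 0, -0.7, 0, 0, 36, 0, 0, 0, 0]}}

```text
t: 7.45
tool_pos: [525.2, -30.2, 43.5]
ee_rot: [-0.003, 1.0, -0.03, -0.006]
wrist_force: [0.3, 0.4, -0.4]
opening: 0.41
```

```bash
python3 -c "
from h import *
p,d,c,T=snap('wrist','w5'); holes(p,d,c,T);print(toF(state()['tool_pos']));go(*F(0,0),43,FY)"
```

```text
vase y 49.8 k -0.004 zc 28.4 x -3..66 holes [(66, np.float64(-47.2), np.int32(107)), (42, np.float64(-90.0), np.int32(192)), (8, np.float64(-90.0), np.int32(116))]
vase y -35.6 k 0.049 zc 28.7 x -11..69 holes [(44, np.float64(-0.9), np.int32(805)), (2, np.float64(-90.0), np.int32(436)), (3, np.float64(90.0), np.int32(426)), (8, np.float64(-0.9), np.int32(713)), (-28, np.float64(-0.8), np.int32(592))]
vase y -138.1 k 0.012 zc 28.4 x -9..59 holes [(60, np.float64(32.5), np.int32(166)), (9, np.float64(59.9), np.int32(512))]
[  5.09285868 -35.52365886]
t 7.5 at [525.2 -30.3  43.5] yaw -0.0601 tilt 0.71 | turn deg -0.08 then tool shift [ -5.1 -35.5   0.5] n>= 1 open 0.412 F [-0.6  0.6 -0.1]
```

Emit:
{"fn": "servo_tool", "kwargs": {"steps": [46, 0, 0, 0, 0, 46, 0, 0, -12, 0, 46, 0, 0, -25, 0, 46, 0, 0, -30, 0, 46, -2, 25, 0, 0, 46, -2, 25, 0, 0, 46, -2, 25, 0, 0, 46, -1, 18, 0, 0, 46, 0, 5, 0, 0, 46, 0, 0, 0, 0]}}

```text
t: 8.5
tool_pos: [514.4, -129.8, 119.9]
ee_rot: [-0.003, 1.0, -0.028, -0.003]
wrist_force: [0.0, 0.7, -0.2]
opening: 0.523
```

```bash
python3 -c "
from h import *
p,d,c,T=snap('wrist'); holes(p,d,c,T);print(toF(state()['tool_pos']));go(*F(-2.3,-137.5),43,FY)"
```

```text
vase y 49.9 k -0.005 zc 28.4 x -56..66 holes [(42, np.float64(-90.0), np.int32(183)), (6, np.float64(-90.0), np.int32(166)), (-30, np.float64(-90.0), np.int32(150)), (-47, np.float64(-90.0), np.int32(28))]
vase y -35.5 k 0.050 zc 28.7 x -33..69 holes [(44, np.float64(-0.8), np.int32(330)), (8, np.float64(-0.7), np.int32(279)), (-26, np.float64(-0.7), np.int32(129))]
vase y -138.1 k 0.015 zc 28.4 x -59..59 holes []
[   0.22339688 -134.98472369]
t 8.55 at [ 514.5 -129.3  119.9] yaw -0.056 tilt 0.46 | turn deg 0.16 then tool shift [-2.5  2.5 76.9] n>= 2 open 0.52 F [ 0.2 -0.2  0.4]
```

Emit:
{"fn": "servo_tool", "kwargs": {"steps": [46, -2, 3, 25, 0, 46, 0, 0, 25, 0, 46, 0, 0, 20, 0, 37, 0, 0, 6, 0, 37, 0, 0, 0, 0, 37, 0, -4, 0, 0, 37, 0, -6, 0, 0, 37, 0, -6, 0, 0, 37, 0, -6, 0, 0, 37, 0, -6, 0, 0, 37, 0, -3, 0, 0, 37, 0, -2, 0, 0, 37, 0, 0, 0, 0]}}

```text
t: 9.85
tool_pos: [518.9, -87.3, 48.0]
ee_rot: [-0.004, 1.0, -0.023, 0.002]
wrist_force: [-0.8, 0.2, -0.4]
opening: 0.423
```

```bash
python3 -c "
from h import *
p,d,c,T=snap('wrist','w6'); holes(p,d,c,T);print(toF(state()['tool_pos']));go(*F(-2.3,-137.5),43,FY)"
```

```text
vase y 50.2 k -0.006 zc 29.0 x -18..65 holes [(66, np.float64(-50.5), np.int32(53)), (57, np.float64(-90.0), np.int32(77)), (42, np.float64(-90.0), np.int32(380)), (7, np.float64(-90.0), np.int32(324)), (-11, np.float64(-90.0), np.int32(76)), (-21, np.float64(-90.0), np.int32(25)), (-46, np.float64(-90.0), np.int32(89))]
vase y -35.5 k 0.051 zc 28.8 x 2..69 holes [(44, np.float64(-0.8), np.int32(770)), (10, np.float64(-0.7), np.int32(450))]
vase y -91.5 k 0.009 zc 28.7 x -15..59 holes [(59, np.float64(-11.6), np.int32(55)), (33, np.float64(15.8), np.int32(666)), (-1, np.float64(90.0), np.int32(373)), (-3, np.float64(15.3), np.int32(630)), (-39, np.float64(14.4), np.int32(494))]
[  2.12136129 -93.02033831]
t 9.9 at [518.9 -87.5  48. ] yaw -0.0464 tilt 0.48 | turn deg 0.71 then tool shift [-4.4 44.5  5. ] n>= 1 open 0.423 F [ 0.4 -0.3  0.2]
```

View pics/w6.png

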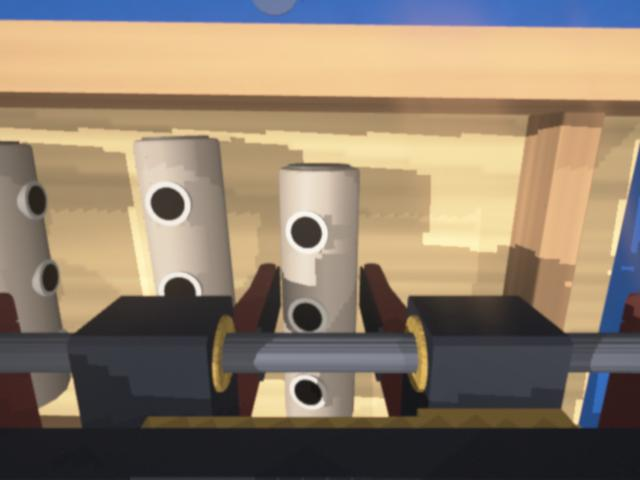

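Emit:
{"fn": "servo_tool", "kwargs": {"steps": [37, 0, 1.3, 3, 0, 37, 0, 1.2, 0, 0, 37, 0, 0.7, 0, 0, 37, 0, 0, 0, 0]}}

```text
t: 10.3
tool_pos: [518.4, -92.0, 44.3]
ee_rot: [-0.004, 1.0, -0.024, 0.001]
wrist_force: [-0.1, -0.5, 0.9]
opening: 0.422
```

```bash
python3 -c "
from h import *
p,d,c,T=snap('wrist','w6'); holes(p,d,c,T);print(toF(state()['tool_pos']));go(*F(-2.3,-137.5),43,FY)"
```

```text
vase y -35.5 k 0.050 zc 28.7 x 3..69 holes [(44, np.float64(-0.7), np.int32(814)), (10, np.float64(-0.8), np.int32(366))]
vase y -95.4 k 0.012 zc 28.7 x -14..59 holes [(59, np.float64(-9.4), np.int32(62)), (33, np.float64(3.9), np.int32(755)), (0, np.float64(90.0), np.int32(516)), (-3, np.float64(3.8), np.int32(645)), (-39, np.float64(3.7), np.int32(563))]
[  1.93363609 -97.48546621]
t 10.35 at [518.4 -91.9  44.3] yaw -0.0478 tilt 0.45 | turn deg 0.63 then tool shift [-4.2 40.   1.3] n>= 1 open 0.421 F [-0.7  0.2  0.3]
```

One more small nudge of about 1.1 mm.

Emit:
{"fn": "servo_tool", "kwargs": {"steps": [37, 0, 0.8, 0, 0, 37, 0, 0.2, 0, 0, 37, 0, 0, 0, 0]}}

```text
t: 10.65
tool_pos: [518.4, -93.2, 44.4]
ee_rot: [-0.004, 1.0, -0.024, 0.001]
wrist_force: [0.3, 1.0, -1.4]
opening: 0.423
```

```bash
python3 -c "
from h import *
p,d,c,T=snap('wrist','w6'); holes(p,d,c,T);print(toF(state()['tool_pos']));go(*F(5.2,49.8),110,FY)"
```

```text
vase y -35.5 k 0.050 zc 28.7 x 4..69 holes [(44, np.float64(-0.7), np.int32(817)), (10, np.float64(-0.8), np.int32(364))]
vase y -96.8 k 0.013 zc 28.7 x -14..59 holes [(59, np.float64(-10.3), np.int32(53)), (34, np.float64(-0.5), np.int32(749)), (0, np.float64(90.0), np.int32(507)), (-2, np.float64(-0.4), np.int32(654)), (-39, np.float64(-0.7), np.int32(569))]
[  1.96071458 -98.72085069]
t 10.7 at [518.4 -93.2  44.4] yaw -0.048 tilt 0.45 | turn deg 0.61 then tool shift [   3.2 -148.5  -65.6] n>= 4 open 0.422 F [ 0.3 -0.5 -0.4]
```

Emit:
{"fn": "servo_tool", "kwargs": {"steps": [46, 0, 0, 0, 0, 46, 0, 0, -12, 0.3, 46, 0, 0, -25, 0.3, 46, 0, 0, -28, 0, 46, 1, -30, 0, 0, 46, 1, -35, 0, 0, 46, 1, -35, 0, 0, 46, 0, -30, 0, 0, 46, 0, -12, 0, 0, 46, 0, 0, 0, 0]}}

```text
t: 11.7
tool_pos: [531.6, 51.3, 120.3]
ee_rot: [-0.004, 0.999, -0.032, 0.004]
wrist_force: [0.5, 0.9, 0.2]
opening: 0.525
```

```bash
python3 -c "
from h import *
go(*F(5.2,49.8),43,FY);p,d,c,T=snap('wrist','w7');print(toF(state()['tool_pos'])); holes(p,d,c,T)"
```

```text
t 11.7 at [531.6  51.3 120.3] yaw -0.0644 tilt 0.65 | turn deg -0.33 then tool shift [-1.5 -3.6 77.3] n>= 2 open 0.525 F [0.5 0.9 0.2]
[ 6.77952042 45.13991018]
vase y 130.1 k 0.025 zc 28.4 x -34..58 holes [(58, np.float64(-43.8), np.int32(33))]
vase y 49.8 k -0.006 zc 28.4 x -51..66 holes []
vase y -35.7 k 0.047 zc 28.7 x -24..69 holes [(6, np.float64(3.4), np.int32(141))]
vase y -97.0 k 0.010 zc 28.7 x -35..58 holes [(33, np.float64(-1.1), np.int32(303)), (-12, np.float64(58.3), np.int32(553)), (-3, np.float64(-1.5), np.int32(296))]
```

Emit:
{"fn": "servo_tool", "kwargs": {"steps": [46, -1, -4, 22, 0, 46, 0, 0, 22, 0, 46, 0, 0, 16, 0, 46, 0, 0, 5, 0, 46, 0, 0, 0, 0]}}

```text
t: 12.25
tool_pos: [532.6, 44.5, 54.5]
ee_rot: [-0.001, 0.999, -0.038, 0.005]
wrist_force: [0.2, -0.7, 0.5]
opening: 0.522
```

```bash
python3 -c "
from h import *
go(*F(5.2,49.8),43,FY)"
```

```text
t 12.25 at [532.6  44.5  54.5] yaw -0.0758 tilt 0.59 | turn deg -0.98 then tool shift [ -2.9 -10.2  11.5] n>= 1 open 0.522 F [ 0.2 -0.7  0.5]
```

```bash
python3 -c "
from h import *
p,d,c,T=snap('wrist','w8');print(toF(state()['tool_pos']),state()['tool_pos'],state()['joint_positions'].round(3)); holes(p,d,c,T)"
```

```text
[ 8.22506139 39.50965957] [532.72878031  44.45907622  54.89128191] [ 0.088  0.529 -0.336  1.977  0.273  0.668 -2.067]
vase y 130.1 k 0.027 zc 28.4 x 6..58 holes [(59, np.float64(-37.7), np.int32(210))]
vase y 45.5 k -0.007 zc 28.4 x -13..66 holes [(66, np.float64(-27.5), np.int32(48)), (5, np.float64(90.0), np.int32(318))]
vase y -35.7 k 0.046 zc 28.7 x 4..69 holes [(44, np.float64(-4.5), np.int32(516)), (6, np.float64(56.6), np.int32(177)), (11, np.float64(-2.5), np.int32(239))]
vase y -97.2 k 0.011 zc 28.8 x -13..58 holes [(60, np.float64(36.8), np.int32(49)), (4, np.float64(53.6), np.int32(1967)), (-2, np.float64(26.3), np.int32(56))]
```

View pics/w8.png

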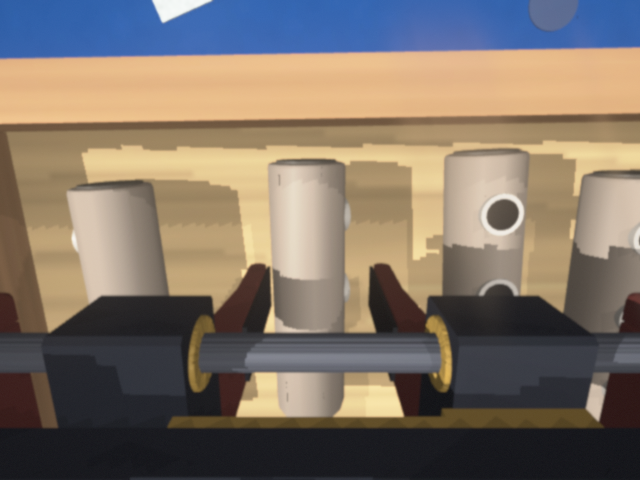

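Emit:
{"fn": "servo_tool", "kwargs": {"steps": [46, -2, -4, 5, -0.9, 46, 0, -1, 5, 0, 46, 0, 0, 0, 0, 20, 0, 0, 0, 0, 20, 0, 0, 0, 0, 20, 0, 0, 0, 0, 20, 0, 5, 0, 0, 20, 0, 7, 0, 0, 20, 0, 7, 0, 0, 20, 0, 4, 0, 0, 20, 0, 1, 0, 0, 20, 0, 0, 0, 0], "force": 8}}

```text
t: 13.5
tool_pos: [530.7, 22.0, 46.3]
ee_rot: [-0.001, 1.0, -0.031, 0.007]
wrist_force: [0.3, -0.2, -2.2]
opening: 0.381
```

```bash
python3 -c "
from h import *
p,d,c,T=snap('wrist','w9');print(toF(state()['tool_pos']));go(*F(0,130),43,FY); holes(p,d,c,T)"
```

```text
[ 7.45726839 17.10162946]
t 13.55 at [530.6  22.1  46.3] yaw -0.061 tilt 0.77 | turn deg -0.13 then tool shift [  -7.5 -112.9    3.3] n>= 3 open 0.384 F [-0.4 -0.  -0.7]
vase y 130.0 k 0.028 zc 28.4 x -6..58 holes [(58, np.float64(-41.8), np.int32(253))]
vase y 17.6 k -0.007 zc 28.4 x -9..66 holes [(66, np.float64(-25.6), np.int32(46)), (6, np.float64(-90.0), np.int32(430)), (6, np.float64(90.0), np.int32(466))]
vase y -35.7 k 0.047 zc 28.6 x 9..69 holes [(42, np.float64(7.4), np.int32(217)), (16, np.float64(69.0), np.int32(348)), (13, np.float64(-2.2), np.int32(25))]
vase y -97.1 k 0.009 zc 28.8 x -7..59 holes [(59, np.float64(43.2), np.int32(141)), (33, np.float64(-0.4), np.int32(729)), (9, np.float64(55.8), np.int32(1421)), (-1, np.float64(-1.5), np.int32(383)), (-39, np.float64(-2.2), np.int32(552))]
```

View pics/w9.png

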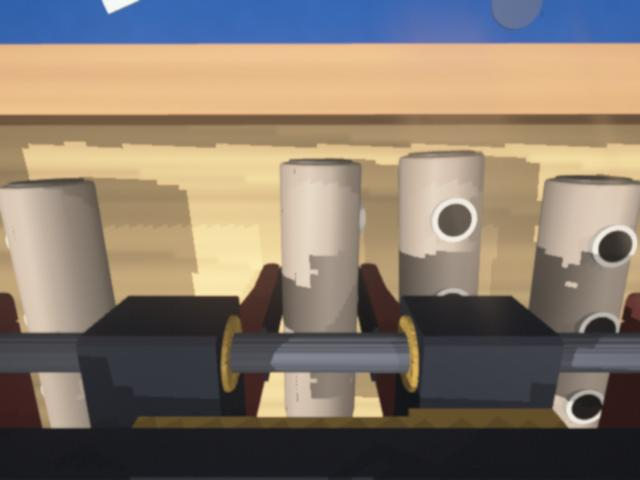

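Emit:
{"fn": "servo_tool", "kwargs": {"steps": [37, 0, 0, 2, 0, 37, 0, 0, 0, 0, 37, 0, -3, 0, 0, 37, 0, -5, 0, 0, 37, 0, -5, 0, 0, 37, 0, -5, 0, 0, 37, 0, -4, 0, 0, 37, 0, -2, 0, 0, 37, 0, -1, 0, 0, 37, 0, 0, 0, 0]}}

```text
t: 14.55
tool_pos: [532.8, 51.5, 44.7]
ee_rot: [-0.001, 1.0, -0.029, 0.007]
wrist_force: [0.3, -0.3, 0.2]
opening: 0.422
```

```bash
python3 -c "
from h import *
p,d,c,T=snap('wrist','w9');print(toF(state()['tool_pos']));go(*F(0,130),43,FY); holes(p,d,c,T)"
```

```text
[ 7.89239472 46.34958197]
t 14.6 at [532.8  51.3  44.7] yaw -0.0584 tilt 0.85 | turn deg 0.02 then tool shift [ -7.9 -83.7   1.7] n>= 2 open 0.418 F [0.5 0.1 0.3]
vase y 130.1 k 0.027 zc 28.4 x 2..58 holes [(59, np.float64(-37.0), np.int32(206))]
vase y 46.3 k -0.002 zc 28.7 x -8..66 holes [(41, np.float64(-18.3), np.int32(708)), (6, np.float64(-90.0), np.int32(463)), (5, np.float64(-17.8), np.int32(632)), (-31, np.float64(-17.1), np.int32(540))]
vase y -35.8 k 0.048 zc 28.7 x 2..69 holes [(44, np.float64(-1.8), np.int32(747)), (8, np.float64(55.6), np.int32(70)), (11, np.float64(-11.0), np.int32(163))]
vase y -97.7 k 0.013 zc 30.0 x -7..51 holes [(8, np.float64(75.8), np.int32(2247)), (-35, np.float64(63.3), np.int32(347))]
```

Emit:
{"fn": "servo_tool", "kwargs": {"steps": [37, 0, -1.5, 2, 0, 37, 0, -1.5, 0, 0, 37, 0, -1.5, 0, 0, 37, 0, -1, 0, 0, 37, 0, 0, 0, 0]}}

```text
t: 15.1
tool_pos: [533.1, 56.5, 42.4]
ee_rot: [-0.001, 1.0, -0.03, 0.007]
wrist_force: [0.7, -0.6, 0.7]
opening: 0.425
```

```bash
python3 -c "
from h import *
p,d,c,T=snap('wrist','w9');print(toF(state()['tool_pos']));go(*F(0,130),43,FY); holes(p,d,c,T)"
```

```text
[ 7.94657952 51.46536873]
t 15.15 at [533.2  56.4  42.4] yaw -0.0596 tilt 0.83 | turn deg -0.05 then tool shift [ -7.9 -78.5  -0.6] n>= 2 open 0.423 F [-0.1 -0.7 -0.5]
vase y 130.1 k 0.027 zc 28.4 x 7..58 holes [(59, np.float64(-35.5), np.int32(222))]
vase y 50.9 k -0.006 zc 28.7 x -6..66 holes [(66, np.float64(-30.2), np.int32(28)), (41, np.float64(-3.9), np.int32(776)), (6, np.float64(-90.0), np.int32(484)), (5, np.float64(-3.7), np.int32(700)), (-31, np.float64(-3.7), np.int32(606))]
vase y -35.8 k 0.048 zc 28.7 x -1..69 holes [(44, np.float64(-1.4), np.int32(794)), (8, np.float64(40.2), np.int32(51)), (10, np.float64(-6.7), np.int32(396))]
```

Emit:
{"fn": "servo_tool", "kwargs": {"steps": [37, 0, -1, 0, 0, 37, 0, -0.7, 0, 0, 37, 0, 0, 0, 0]}}

```text
t: 15.45
tool_pos: [533.3, 58.1, 42.4]
ee_rot: [-0.001, 1.0, -0.03, 0.007]
wrist_force: [-0.1, 0.6, -0.4]
opening: 0.423
```

```bash
python3 -c "
from h import *
p,d,c,T=snap('wrist','w9');print(toF(state()['tool_pos']));go(*F(-2,130),110,FY); holes(p,d,c,T)"
```

```text
[ 7.95599725 53.13401175]
t 15.5 at [533.3  58.1  42.4] yaw -0.0598 tilt 0.83 | turn deg -0.06 then tool shift [-10.  -76.9 -67.6] n>= 3 open 0.417 F [-0.1  0.1 -0.8]
vase y 130.1 k 0.026 zc 28.4 x 8..58 holes [(59, np.float64(-35.4), np.int32(212))]
vase y 52.3 k -0.006 zc 28.7 x -7..66 holes [(66, np.float64(-28.4), np.int32(28)), (41, np.float64(0.4), np.int32(785)), (6, np.float64(-90.0), np.int32(480)), (5, np.float64(0.3), np.int32(703)), (-31, np.float64(0.2), np.int32(604))]
vase y -35.9 k 0.048 zc 28.8 x -3..69 holes [(44, np.float64(-1.3), np.int32(793)), (8, np.float64(53.6), np.int32(37)), (9, np.float64(-5.3), np.int32(471))]
```

Emit:
{"fn": "servo_tool", "kwargs": {"steps": [46, 0, 0, 0, 0, 46, 0, 0, -12, 0, 46, 0, 0, -25, 0, 46, 0, 0, -28, 0, 46, -3, -25, 0, 0, 46, -4, -25, 0, 0, 46, -3, -20, 0, 0, 46, 0, -5, 0, 0, 46, 0, 0, 0, 0, 46, 0, 0, 0, 0]}}

```text
t: 16.5
tool_pos: [527.9, 133.8, 116.4]
ee_rot: [-0.001, 0.999, -0.031, 0.009]
wrist_force: [0.2, -0.2, -0.1]
opening: 0.526
```

```bash
python3 -c "
from h import *
p,d,c,T=snap('wrist','w9');print(toF(state()['tool_pos']));go(*F(-2,130),43,FY); holes(p,d,c,T)"
```

```text
[ -1.79568933 128.21247166]
t 16.55 at [527.9 133.6 116.3] yaw -0.063 tilt 1.04 | turn deg -0.25 then tool shift [-0.2 -1.8 73.3] n>= 2 open 0.522 F [ 0.2 -0.2 -0.2]
vase y 130.0 k 0.024 zc 28.4 x -56..58 holes []
vase y 52.1 k -0.007 zc 28.7 x -39..66 holes [(4, np.float64(2.3), np.int32(185)), (-19, np.float64(67.4), np.int32(29))]
vase y -36.0 k 0.047 zc 28.8 x -52..69 holes [(44, np.float64(-0.6), np.int32(310)), (8, np.float64(-1.3), np.int32(319)), (-21, np.float64(64.9), np.int32(723)), (-28, np.float64(-1.5), np.int32(290))]
```

Emit:
{"fn": "servo_tool", "kwargs": {"steps": [46, 0, -1.5, 25, 0, 46, 0, 0, 25, 0, 46, 0, 0, 16, 0, 46, 0, 0, 3, 0, 46, 0, 0, 0, 0, 20, 0, 0, 0, 0, 20, 0, 0, 0, 0, 20, 0, 0, 0, 0, 20, 0, -5, 0, 0, 20, 0, -4, 0, 0, 20, 0, -2, 0, 0, 20, 0, 0, 0, 0], "force": 8}}

```text
t: 17.75
tool_pos: [533.6, 140.6, 49.0]
ee_rot: [-0.0, 0.999, -0.036, 0.012]
wrist_force: [0.2, 0.1, -1.4]
opening: 0.386
```

```bash
python3 -c "
from h import *
p,d,c,T=snap('wrist','w10');print(toF(state()['tool_pos']));go(*F(-2,143),43,FY); holes(p,d,c,T)"
```

```text
[  3.36804181 135.45319913]
t 17.8 at [533.5 140.5  48.9] yaw -0.0718 tilt 1.33 | turn deg -0.75 then tool shift [-5.4 -7.5  5.9] n>= 1 open 0.385 F [-0.1  1.  -0.7]
vase y 136.1 k 0.017 zc 30.6 x -14..59 holes [(60, np.float64(-13.1), np.int32(78)), (3, np.float64(90.0), np.int32(384)), (2, np.float64(-90.0), np.int32(365))]
vase y 52.1 k -0.009 zc 28.8 x -7..66 holes [(41, np.float64(0.0), np.int32(703)), (1, np.float64(48.7), np.int32(84)), (6, np.float64(-3.5), np.int32(467))]
```

View pics/w10.png

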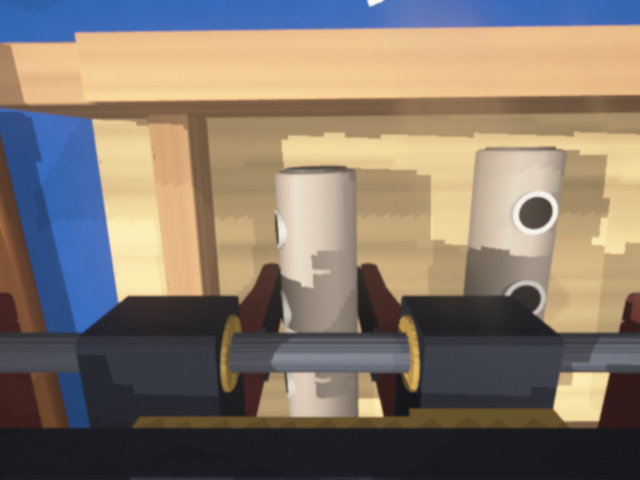

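Emit:
{"fn": "servo_tool", "kwargs": {"steps": [37, 0, 0, 0, 0, 37, -2, 0, 5, -0.7, 37, 0, 0, 0, 0, 37, 0, 3, 0, 0, 37, 0, 5, 0, 0, 37, 0, 5, 0, 0, 37, 0, 4, 0, 0, 37, 0, 2, 0, 0, 37, 0, 1, 0, 0, 37, 0, 0, 0, 0]}}

```text
t: 18.8
tool_pos: [530.5, 117.7, 43.6]
ee_rot: [0.0, 0.999, -0.03, 0.012]
wrist_force: [-0.5, 0.4, -0.8]
opening: 0.422
```

```bash
python3 -c "
from h import *
p,d,c,T=snap('wrist','w11');print(toF(state()['tool_pos']));go(*F(-2,143),43,FY); holes(p,d,c,T)"
```

```text
[  1.63771593 112.56041816]
t 18.85 at [530.4 117.8  43.5] yaw -0.0598 tilt 1.35 | turn deg -0.06 then tool shift [ -3.6 -30.4   0.5] n>= 1 open 0.421 F [ 0.5 -0.7  0.3]
vase y 112.5 k 0.019 zc 28.7 x -13..60 holes [(35, np.float64(1.4), np.int32(755)), (-1, np.float64(-90.0), np.int32(442)), (2, np.float64(90.0), np.int32(221)), (-2, np.float64(1.4), np.int32(696)), (-38, np.float64(1.4), np.int32(600))]
vase y 52.1 k -0.008 zc 28.7 x 4..66 holes [(3, np.float64(60.4), np.int32(60)), (9, np.float64(0.4), np.int32(112))]
```

Emit:
{"fn": "servo_tool", "kwargs": {"steps": [46, 0, 0, 0, 0, 46, 0, 0, -15, 0, 46, 0, 0, -30, 0, 46, 0, 0, -40, 0, 46, -5, 10, -40, 0, 46, -5, 20, -35, 0, 46, -5, 20, -30, 0, 46, -5, 20, -20, 0, 46, -5, 15, 0, 0, 46, 0, 0, 0, 0, 46, 0, 0, 0, 0]}}

```text
t: 19.95
tool_pos: [493.5, 36.5, 271.2]
ee_rot: [-0.001, 1.0, -0.026, 0.015]
wrist_force: [0.5, 0.8, 0.9]
opening: 0.52
```

```bash
python3 -c "
from h import *
p,d,c,T=snap('wrist','w12');holes(p,d,c,T);P=cloud(d,c,T)
B=(P[...,2]>24)&(P[...,2]<36)&(P[...,0]>340)&(P[...,0]<660)
for lo,hi in((300,366),(366,450)):
    m=B&(P[...,1]>lo)&(P[...,1]<hi); print(m.sum(), cv2.minAreaRect(P[m][:,:2].astype(np.float32)) if m.sum()>50 else '')
go(491.7,327.6,120,0)
"
```

```text
vase y 112.4 k 0.021 zc 28.7 x -62..59 holes [(35, np.float64(1.5), np.int32(92)), (-1, np.float64(1.6), np.int32(84)), (-37, np.float64(2.3), np.int32(77))]
vase y 52.2 k -0.006 zc 28.7 x -56..66 holes [(41, np.float64(0.6), np.int32(90)), (5, np.float64(0.5), np.int32(83)), (-31, np.float64(0.9), np.int32(77))]
vase y -35.7 k 0.048 zc 28.7 x -53..69 holes [(44, np.float64(-0.8), np.int32(92)), (8, np.float64(-1.3), np.int32(81)), (-28, np.float64(-1.3), np.int32(74))]
vase y -97.0 k 0.012 zc 28.7 x -64..58 holes []
5700 ((497.8756408691406, 328.4129638671875), (236.78030395507812, 26.06812286376953), 1.4614962339401245)
6 
t 20.0 at [493.5  36.6 270.9] yaw -0.0512 tilt 1.7 | turn deg -2.93 then tool shift [  -1.8 -291.   150.9] n>= 7 open 0.527 F [ 0.  -0.8 -0. ]
```

View pics/w12.png

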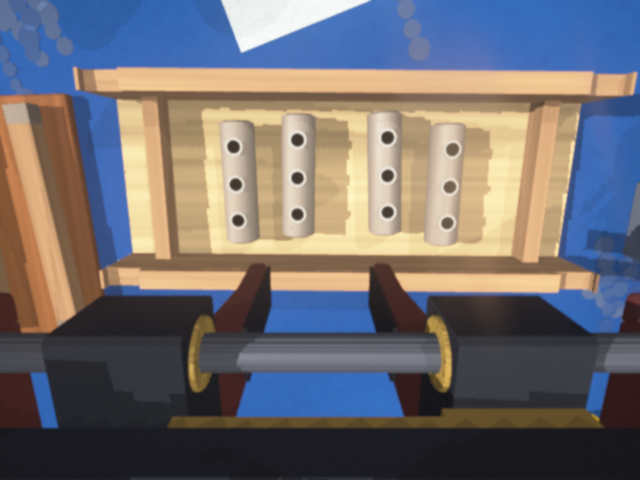

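Emit:
{"fn": "servo_tool", "kwargs": {"steps": [50, 0, -20, 10, -2.3, 50, 0, -35, 20, -2.3, 50, 0, -40, 25, 0, 50, 0, -40, 25, 0, 50, 0, -40, 25, 0, 50, 0, -35, 20, 0, 50, 0, -30, 15, 0, 50, 0, -20, 5, 0, 50, 0, -8, 0, 0, 50, 0, 0, 0, 0, 50, 0, 0, 0, 0]}}

```text
t: 21.1
tool_pos: [479.1, 332.9, 110.5]
ee_rot: [-0.003, 1.0, 0.03, 0.007]
wrist_force: [-0.6, -0.3, -0.3]
opening: 0.569
```

```bash
python3 -c "
from h import *
p,d,c,T=snap('wrist','w13');P=cloud(d,c,T)
B=(P[...,2]>24)&(P[...,2]<36)&(P[...,0]>340)&(P[...,0]<660)
for lo,hi in((300,366),(366,450)):
    m=B&(P[...,1]>lo)&(P[...,1]<hi); print(m.sum(), cv2.minAreaRect(P[m][:,:2].astype(np.float32)) if m.sum()>50 else '')
go(491.7,327.8,40,0.028)
"
```

```text
14640 ((490.9687194824219, 328.7495422363281), (250.36630249023438, 24.247962951660156), 1.408855676651001)
12990 ((524.1079711914062, 404.9624328613281), (24.588768005371094, 184.77291870117188), 88.1521224975586)
t 21.15 at [479.3 332.6 110.7] yaw 0.0599 tilt 0.86 | turn deg 1.83 then tool shift [12.3  5.2 70.7] n>= 2 open 0.568 F [0.3 0.9 0.2]
```

View pics/w13.png

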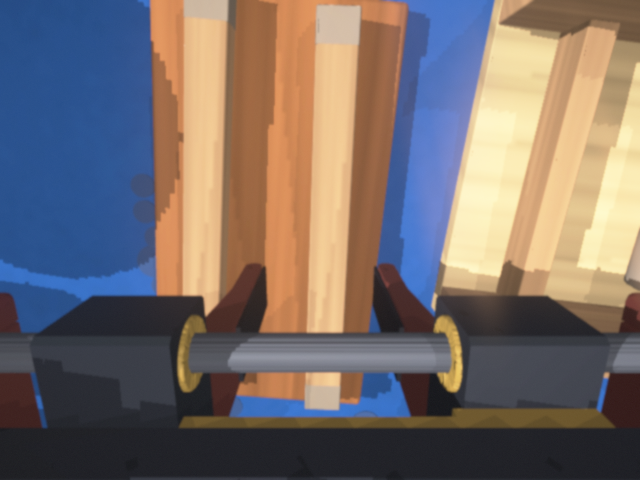

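Emit:
{"fn": "servo_tool", "kwargs": {"steps": [50, 5, 2, 15, 2, 50, 5, 2, 22, 0, 50, 2, 0, 20, 0, 50, 0, 0, 8, 0, 50, 0, 0, 0, 0, 50, 0, 0, 0, 0]}}

```text
t: 21.75
tool_pos: [497.8, 323.0, 48.7]
ee_rot: [-0.003, 1.0, 0.007, 0.011]
wrist_force: [0.3, 0.2, 0.6]
opening: 0.571
```

```bash
python3 -c "
from h import *
go(491,328.7,40,0.0246)
"
```

```text
t 21.75 at [497.8 323.   48.7] yaw 0.014 tilt 1.27 | turn deg -0.61 then tool shift [-6.7 -5.8  8.7] n>= 1 open 0.571 F [0.3 0.2 0.6]
```

Emit:
{"fn": "servo_tool", "kwargs": {"steps": [50, -4, -4, 4, -0.5, 50, -1, -1, 4, 0, 50, 0, 0, 0, 0]}}

```text
t: 22.05
tool_pos: [493.5, 328.9, 42.5]
ee_rot: [-0.004, 1.0, 0.012, 0.012]
wrist_force: [0.0, 0.5, -0.2]
opening: 0.573
```

```bash
python3 -c "
from h import *
go(491,328.7,40,0.0246)
"
```

```text
t 22.05 at [493.5 328.9  42.5] yaw 0.0229 tilt 1.47 | turn deg -0.1 then tool shift [-2.5  0.1  2.5] n>= 1 open 0.573 F [ 0.   0.5 -0.2]
```

Emit:
{"fn": "servo_tool", "kwargs": {"steps": [50, -2, 0, 2, 0, 50, 0, 0, 0, 0, 10, 0, 0, 0, 0, 10, 0, 0, 0, 0, 10, 0, 0, 0, 0, 10, 0, 0, 0, 0], "force": 25}}

```text
t: 22.65
tool_pos: [491.3, 329.4, 41.0]
ee_rot: [-0.004, 1.0, 0.012, 0.013]
wrist_force: [0.2, 0.1, -0.8]
opening: 0.276
```

```bash
python3 -c "
from h import *
print(F(0,218));go(*F(0,218),150,FY)
"
```

```text
[534.98925241 223.12452762]
t 22.65 at [491.3 329.4  41. ] yaw 0.0238 tilt 1.52 | turn deg 4.73 then tool shift [  49.8  103.5 -109. ] n>= 4 open 0.276 F [ 0.2  0.1 -0.8]
```

Emit:
{"fn": "servo_tool", "kwargs": {"steps": [10, 0, 0, -15, 0, 10, 0, 0, -30, 0, 10, 0, 0, -30, 0, 10, 0, 0, -25, 0, 10, 10, 15, -5, 2.4, 10, 15, 30, 0, 2.4, 10, 15, 30, 0, 0, 10, 8, 20, 0, 0, 10, 2, 6, 0, 0, 10, 0, 0, 0, 0, 10, 0, 0, 0, 0]}}

```text
t: 23.75
tool_pos: [537.5, 216.8, 152.5]
ee_rot: [-0.004, 0.999, -0.038, 0.012]
wrist_force: [0.8, -0.1, -1.7]
opening: 0.274
```

```bash
python3 -c "
from h import *
go(*F(0,218),97,FY)
p,d,c,T=snap('wrist','w14');snap('side','s14');snap('scene','c14')
"
```

```text
t 23.75 at [537.5 216.8 152.5] yaw -0.0752 tilt 1.45 | turn deg -0.95 then tool shift [-2.9 -6.2 55.5] n>= 2 open 0.274 F [ 0.8 -0.1 -1.7]
```

View pics/w14.png

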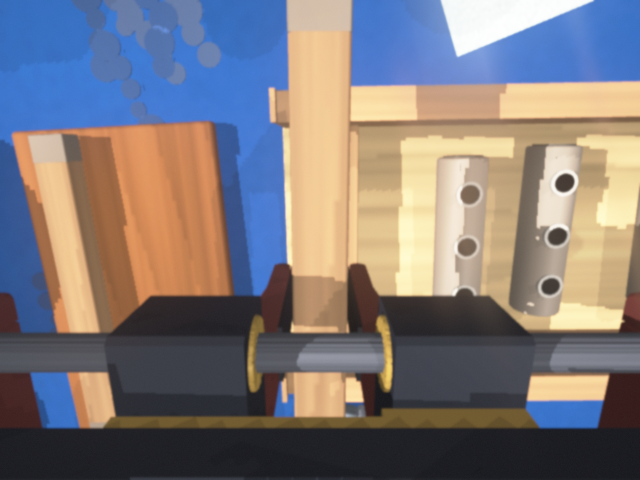

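View pics/s14.png

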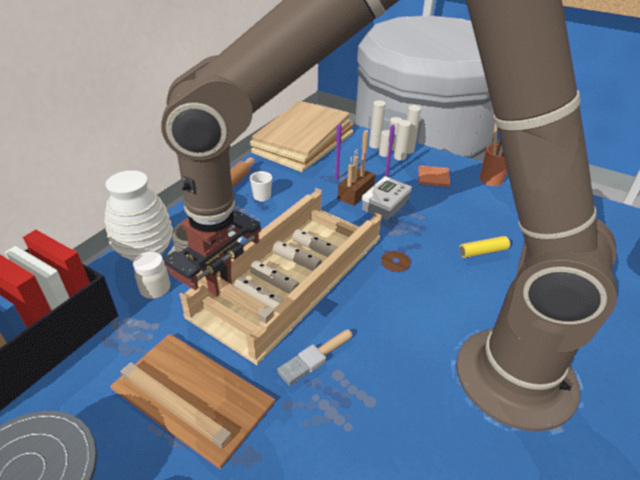

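Emit:
{"fn": "servo_tool", "kwargs": {"steps": [10, -1, -3, 10, -0.9, 10, -1, -2, 15, 0, 10, 0, 0, 15, 0, 10, 0, 0, 5, 0, 10, 0, 0, 0, 0, 10, 0, 0, 0, 0]}}

```text
t: 24.5
tool_pos: [533.9, 228.2, 102.2]
ee_rot: [-0.004, 1.0, -0.024, 0.011]
wrist_force: [0.4, -0.6, -0.7]
opening: 0.272
```

```bash
python3 -c "
from h import *
go(*F(0,218),97,FY)
p,d,c,T=snap('wrist','w15')
"
```

```text
t 24.5 at [533.9 228.2 102.2] yaw -0.0489 tilt 1.33 | turn deg 0.56 then tool shift [1.4 5.  5.2] n>= 1 open 0.272 F [ 0.4 -0.6 -0.7]
```

View pics/w15.png

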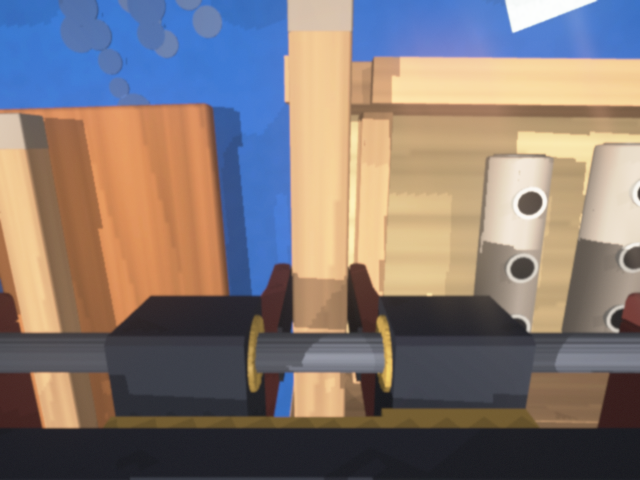

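Emit:
{"fn": "servo_tool", "kwargs": {"steps": [10, 0.7, 2, 0, 0.4, 10, 0, 1.3, 0, 0, 10, 0, 0.5, 0, 0, 10, 0, 0, 0, 0]}}

```text
t: 24.95
tool_pos: [535.4, 224.3, 104.0]
ee_rot: [-0.005, 1.0, -0.028, 0.012]
wrist_force: [-0.1, -0.7, -1.4]
opening: 0.268
```

```bash
python3 -c "
from h import *
go(*F(0,218),97,FY)
p,d,c,T=snap('wrist','w16')
P=cloud(d,c,T);f=P[...,:2]-FC; cs,sn=np.cos(FY),np.sin(FY)
X=cs*f[...,0]+sn*f[...,1]; Y=-sn*f[...,0]+cs*f[...,1];Z=P[...,2]
m=(Z>72)&(Z<79)&(X>78)&(X<104)&(Y>150)&(Y<250); 
h,e=np.histogram(Y[m],np.arange(190,245,2)); print(list(zip(e.astype(int),h)))
m=(Z>83)&(Z<100)&(Y>190)&(Y<250)&(X>30)&(X<140); print('bar',Y[m&(X<60)].min(),Y[m&(X<60)].max(),Y[m&(X>100)].min(),Y[m&(X>100)].max(),X[m].max(),np.median(Z[m]))
"
```

```text
t 24.95 at [535.4 224.3 104. ] yaw -0.0571 tilt 1.5 | turn deg 0.09 then tool shift [-0.3  1.2  7. ] n>= 1 open 0.268 F [-0.1 -0.7 -1.4]
[(np.int64(190), np.int64(222)), (np.int64(192), np.int64(216)), (np.int64(194), np.int64(224)), (np.int64(196), np.int64(218)), (np.int64(198), np.int64(220)), (np.int64(200), np.int64(213)), (np.int64(202), np.int64(79)), (np.int64(204), np.int64(0)), (np.int64(206), np.int64(0)), (np.int64(208), np.int64(0)), (np.int64(210), np.int64(0)), (np.int64(212), np.int64(0)), (np.int64(214), np.int64(0)), (np.int64(216), np.int64(0)), (np.int64(218), np.int64(0)), (np.int64(220), np.int64(0)), (np.int64(222), np.int64(0)), (np.int64(224), np.int64(0)), (np.int64(226), np.int64(0)), (np.int64(228), np.int64(0)), (np.int64(230), np.int64(0)), (np.int64(232), np.int64(0)), (np.int64(234), np.int64(0)), (np.int64(236), np.int64(224)), (np.int64(238), np.int64(146)), (np.int64(240), np.int64(0)), (np.int64(242), np.int64(0))]
bar 207.789615384051 231.87878337831327 207.78020665961606 232.0136504686593 116.49312498697277 92.6318658601885
```

View pics/w16.png

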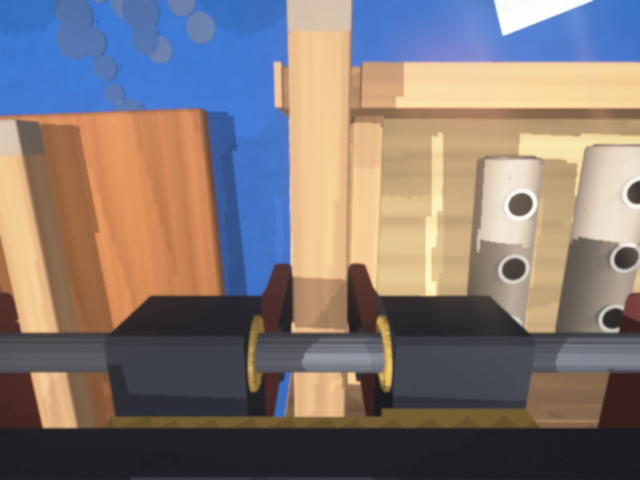

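Emit:
{"fn": "servo_tool", "kwargs": {"steps": [10, 0, 0, 3, 0, 10, 0, 0, 2, 0, 10, 0, 0, 1.5, 0, 10, 0, 0, 0, 0]}}

```text
t: 25.4
tool_pos: [535.6, 224.4, 97.0]
ee_rot: [-0.005, 1.0, -0.028, 0.012]
wrist_force: [-0.4, 0.5, -0.9]
opening: 0.27
```

```bash
python3 -c "
from h import *
go(*F(0,219.4),97,FY)
"
```

```text
t 25.4 at [535.6 224.4  97. ] yaw -0.0571 tilt 1.52 | turn deg 0.09 then tool shift [-0.6 -0.1  0. ] n>= 1 open 0.27 F [-0.4  0.5 -0.9]
```

Emit:
{"fn": "servo_tool", "kwargs": {"steps": [10, 0, 0, 1, 0, 10, 0, 0, 0, 0, 36, 0, 0, 0, 0, 36, 0, 0, 0, 0, 36, 0, 0, -10, 0, 36, 0, 0, -20, 0, 40, 0, 0, -30, 0, 50, 0, 0, -20, 0, 50, 0, 0, 0, 0, 50, 0, 0, 0, 0]}}

```text
t: 26.4
tool_pos: [533.5, 224.3, 181.9]
ee_rot: [-0.005, 1.0, -0.028, 0.013]
wrist_force: [-0.2, -0.5, 0.6]
opening: 0.57
```

```bash
cat >> h.py <<'E'
def fr(P):
    f=P[...,:2]-FC; cs,sn=np.cos(FY),np.sin(FY)
    return cs*f[...,0]+sn*f[...,1],-sn*f[...,0]+cs*f[...,1],P[...,2]
E
python3 -c "
from h import *
p,d,c,T=snap('wrist','w17');X,Y,Z=fr(cloud(d,c,T))
m=(Z>81)&(Z<92)&(Y>190)&(Y<250)&(abs(X)<140);
k=cv2.minAreaRect(np.c_[X[m],Y[m]].astype(np.float32));print(k,X[m].min(),X[m].max())
for a in(-110,-60,60,100): print(a,np.median(Z[m&(abs(X-a)<10)]))
p,d,c,T=snap('side','s17');X,Y,Z=fr(cloud(d,c,T)); m=(Z>81)&(Z<92)&(Y>190)&(Y<250)&(abs(X)<140);print(m.sum(),X[m].min(),X[m].max())
go(499.8,404.6,120,-.03)
"
```

```text
((0.5321578979492188, 220.22560119628906), (250.033447265625, 24.043628692626953), 0.12475702166557312) -124.4636874452255 125.56754358627224
-110 85.79018401493407
-60 85.70292596966291
60 85.70591899607565
100 85.73830403664618
1299 -125.1013321577935 126.79119488793205
t 26.5 at [533.3 224.2 181.2] yaw -0.0562 tilt 1.51 | turn deg -1.5 then tool shift [ -38.9 -179.3   61.2] n>= 4 open 0.569 F [-0.1  0.1  0.4]
```

View pics/w17.png

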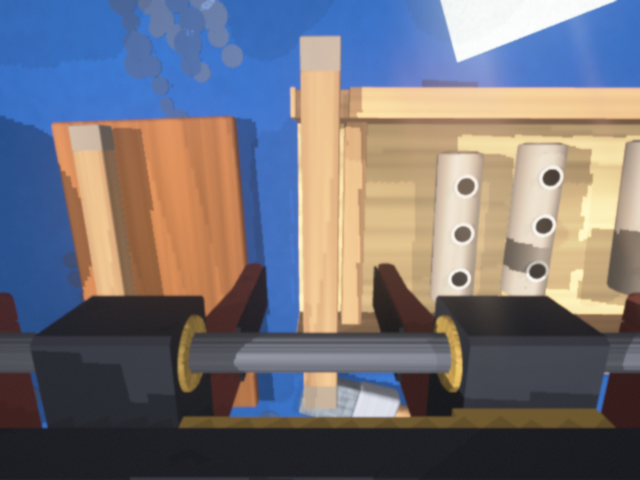

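Emit:
{"fn": "servo_tool", "kwargs": {"steps": [50, -4, -20, 0, -1.3, 50, -8, -35, 5, 0, 50, -8, -38, 15, 0, 50, -7, -35, 15, 0, 50, -4, -22, 10, 0, 50, -3, -10, 5, 0, 50, 0, -4, 0, 0, 50, 0, 0, 0, 0, 50, 0, 0, 0, 0]}}

```text
t: 27.4
tool_pos: [504.4, 388.9, 120.8]
ee_rot: [-0.0, 1.0, -0.019, 0.007]
wrist_force: [-0.1, -1.0, -0.2]
opening: 0.568
```

```bash
python3 -c "
from h import *
p,d,c,T=snap('wrist','w18');P=cloud(d,c,T)
m=(P[...,2]>24)&(P[...,2]<36)&(P[...,0]>340)&(P[...,0]<660)&(P[...,1]>366)&(P[...,1]<450); print(m.sum(), cv2.minAreaRect(P[m][:,:2].astype(np.float32)),P[m][:,0].min(),P[m][:,0].max())
go(499.8,404.6,40,-.029)
"
```

```text
12531 ((500.66302490234375, 405.9371643066406), (24.368934631347656, 247.1151885986328), 88.16475677490234) 376.91694669632494 624.5122098655921
t 27.45 at [504.6 388.7 121. ] yaw -0.0386 tilt 0.85 | turn deg -0.55 then tool shift [ -5.3 -15.8  81. ] n>= 2 open 0.575 F [-0.8 -0.6  0.1]
```

Emit:
{"fn": "servo_tool", "kwargs": {"steps": [50, -3, -10, 0, -0.4, 50, -2, -6, 15, 0, 50, 0, 0, 22, 0, 50, 0, 0, 18, 0, 50, 0, 0, 8, 0, 50, 0, 0, 0, 0]}}

```text
t: 28.05
tool_pos: [503.2, 404.8, 55.7]
ee_rot: [-0.001, 1.0, -0.018, 0.009]
wrist_force: [0.3, 0.6, -1.0]
opening: 0.573
```

```bash
python3 -c "
from h import *
go(499.5,405.9,40.5,-.032)
"
```

```text
t 28.05 at [503.2 404.8  55.7] yaw -0.0354 tilt 1.07 | turn deg -0.19 then tool shift [-3.7 -1.  15.2] n>= 1 open 0.573 F [ 0.3  0.6 -1. ]
```

Emit:
{"fn": "servo_tool", "kwargs": {"steps": [50, -3, -1, 7, 0, 50, 0, 0, 6, 0, 50, 0, 0, 1, 0, 50, 0, 0, 0, 0]}}

```text
t: 28.45
tool_pos: [500.7, 406.9, 41.8]
ee_rot: [-0.002, 1.0, -0.018, 0.01]
wrist_force: [-0.5, -0.1, -0.0]
opening: 0.569
```

```bash
python3 -c "
from h import *
go(499.5,405.9,40.5,-.032)
"
```

```text
t 28.45 at [500.7 406.9  41.8] yaw -0.0354 tilt 1.15 | turn deg -0.19 then tool shift [-1.1  1.   1.3] n>= 1 open 0.569 F [-0.5 -0.1 -0. ]
```

Emit:
{"fn": "servo_tool", "kwargs": {"steps": [10, 0, 0, 0, 0, 10, 0, 0, 0, 0, 10, 0, 0, 0, 0, 10, 0, 0, 0, 0, 10, 0, 0, -15, 0, 10, 0, 0, -30, 0, 10, 0, 0, -35, 0, 10, 0, 0, -30, 0, 10, 0, 0, -10, 0, 10, 0, 0, 0, 0], "force": 25}}

```text
t: 29.45
tool_pos: [498.0, 406.4, 170.4]
ee_rot: [-0.002, 1.0, -0.018, 0.01]
wrist_force: [0.3, 0.0, -1.3]
opening: 0.273
```

```bash
python3 -c "
from h import *
go(*F(0,-217),160,FY); print(state()['joint_positions'].round(2),F(0,-217))
"
```

```text
t 29.45 at [498.  406.4 170.4] yaw -0.0352 tilt 1.2 | turn deg 1.34 then tool shift [ 47.7 615.8  10.4] n>= 13 open 0.273 F [ 0.3  0.  -1.3]
[-0.44  0.55 -0.47  1.62  0.29  1.02 -2.6 ] [ 509.46941388 -211.12624997]
```

Emit:
{"fn": "servo_tool", "kwargs": {"steps": [10, 3, 25, 0, 0.6, 10, 3, 40, 0, 0.6, 10, 3, 44, 0, 0, 10, 3, 44, 0, 0, 10, 3, 44, 0, 0, 10, 3, 44, 0, 0, 10, 3, 44, 0, 0, 10, 3, 44, 0, 0, 10, 3, 44, 0, 0, 10, 3, 44, 0, 0, 10, 3, 44, 0, 0, 10, 3, 40, 0, 0, 10, 3, 30, 0, 0, 10, 2, 20, 0, 0, 10, 1, 10, 0, 0, 10, 0, 0, 0, 0, 10, 0, 0, 0, 0]}}

```text
t: 31.15
tool_pos: [497.1, -178.4, 147.2]
ee_rot: [-0.003, 1.0, -0.028, -0.004]
wrist_force: [0.4, 0.5, -0.8]
opening: 0.272
```

```bash
python3 -c "
from h import *
go(*F(0,-217),97,FY); print(state()['joint_positions'].round(2))
"
```

```text
t 31.15 at [ 497.1 -178.4  147.2] yaw -0.0559 tilt 0.54 | turn deg 0.16 then tool shift [14.3 31.9 50.2] n>= 2 open 0.272 F [ 0.4  0.5 -0.8]
[ 0.53  0.39 -0.34  1.91  0.16  0.87 -1.52]
```

Emit:
{"fn": "servo_tool", "kwargs": {"steps": [10, 5, 10, 0, 0.1, 10, 5, 12, 5, 0, 10, 3, 6, 12, 0, 10, 0, 1, 12, 0, 10, 0, 0, 8, 0, 10, 0, 0, 0, 0, 10, 0, 0, 0, 0]}}

```text
t: 31.85
tool_pos: [510.3, -206.2, 105.8]
ee_rot: [-0.004, 1.0, -0.026, -0.004]
wrist_force: [-0.4, -2.0, 2.1]
opening: 0.272
```

```bash
cat > bar.py <<'E'
from h import *
go(*F(0,-217),97,FY)
p,d,c,T=snap('wrist','b%d'%(state()['t']*100))
X,Y,Z=fr(cloud(d,c,T))
m=(Z>71)&(Z<79)&(X>78)&(X<104)&(Y<-150)&(Y>-250)
h,e=np.histogram(Y[m],np.arange(-244,-190,2)); print([(int(a),int(b)) for a,b in zip(e,h)])
y=Y[m]; a=y[y<-218];b=y[y>-218]; print('notch', a.max() if len(a) else None, b.min() if len(b) else None)
m=(Z>83)&(Z<125)&(Y<-190)&(Y>-250)&(X>30)&(X<140); print('bar',Y[m&(X<60)].min(),Y[m&(X<60)].max(),Y[m&(X>100)].min(),Y[m&(X>100)].max(),X[m].max(),np.median(Z[m&(X<50)]),np.median(Z[m&(X>100)]))
E
python3 bar.py
```

```text
t 31.85 at [ 510.3 -206.2  105.8] yaw -0.0519 tilt 0.58 | turn deg 0.39 then tool shift [-0.5  4.9  8.8] n>= 1 open 0.272 F [-0.4 -2.   2.1]
[(-244, 0), (-242, 0), (-240, 0), (-238, 75), (-236, 216), (-234, 105), (-232, 0), (-230, 0), (-228, 0), (-226, 0), (-224, 0), (-222, 0), (-220, 0), (-218, 0), (-216, 0), (-214, 0), (-212, 0), (-210, 0), (-208, 0), (-206, 0), (-204, 0), (-202, 0), (-200, 0), (-198, 197), (-196, 221), (-194, 223)]
notch -233.44046915402873 -197.765777717271
bar -223.2947269637546 -199.26089804859228 -223.2121021760805 -198.95337203299195 115.54922948354371 92.97864522025137 93.67408977815973
```

Emit:
{"fn": "servo_tool", "kwargs": {"steps": [10, 0, 1, -4, 0.3, 10, 0, 2, 0, 0, 10, 0, 1.2, 0, 0, 10, 0, 0.3, 0, 0, 10, 0, 0, 0, 0]}}

```text
t: 32.4
tool_pos: [510.0, -210.4, 111.2]
ee_rot: [-0.003, 1.0, -0.028, -0.003]
wrist_force: [0.5, -0.4, -0.9]
opening: 0.271
```

```bash
python3 bar.py
```

```text
t 32.4 at [ 510.  -210.4  111.2] yaw -0.0565 tilt 0.55 | turn deg 0.13 then tool shift [-0.5  0.7 14.2] n>= 1 open 0.271 F [ 0.5 -0.4 -0.9]
[(-244, 0), (-242, 0), (-240, 0), (-238, 69), (-236, 208), (-234, 78), (-232, 0), (-230, 0), (-228, 0), (-226, 0), (-224, 0), (-222, 0), (-220, 0), (-218, 0), (-216, 0), (-214, 0), (-212, 0), (-210, 0), (-208, 0), (-206, 0), (-204, 0), (-202, 0), (-200, 221), (-198, 199), (-196, 203), (-194, 199)]
notch -233.5070694833462 -199.8514191185845
bar -227.68655055055382 -203.59441978989682 -227.79544786310845 -203.56620900713986 115.51826777467593 98.0918159799516 98.38307944273731
```

Emit:
{"fn": "servo_tool", "kwargs": {"steps": [10, 0, 0.6, 4, 0, 10, 0, 0, 4, 0, 10, 0, 0, 3, 0, 10, 0, 0, 1.5, 0, 10, 0, 0, 0, 0]}}

```text
t: 32.95
tool_pos: [510.0, -210.9, 99.0]
ee_rot: [-0.003, 1.0, -0.028, -0.003]
wrist_force: [-0.8, -0.6, -0.4]
opening: 0.271
```

```bash
python3 bar.py
```

```text
t 32.95 at [ 510.  -210.9   99. ] yaw -0.0563 tilt 0.53 | turn deg 0.14 then tool shift [-0.5  0.3  2. ] n>= 1 open 0.271 F [-0.8 -0.6 -0.4]
[(-244, 0), (-242, 0), (-240, 0), (-238, 83), (-236, 243), (-234, 91), (-232, 0), (-230, 0), (-228, 0), (-226, 0), (-224, 0), (-222, 0), (-220, 0), (-218, 0), (-216, 0), (-214, 0), (-212, 0), (-210, 0), (-208, 0), (-206, 0), (-204, 0), (-202, 0), (-200, 255), (-198, 244), (-196, 234), (-194, 238)]
notch -233.4919182799445 -199.90726623005978
bar -228.1387173002432 -204.0085491911413 -228.20972294922484 -203.93198115443542 115.79973104198044 85.85764280603783 85.96153078253164
```

Emit:
{"fn": "servo_tool", "kwargs": {"steps": [36, 0, 0, 0, 0, 36, 0, 0, 0, 0, 36, 0, 0, 0, 0, 36, 0, 0, -10, 0, 36, 0, 0, -25, 0, 40, 0, 0, -35, 0, 40, 0, 0, -40, 0, 40, 0, 0, -40, 0, 40, 0, 0, -20, 0, 40, 0, 0, 0, 0]}}

```text
t: 34.0
tool_pos: [510.7, -211.2, 277.7]
ee_rot: [-0.004, 1.0, -0.027, -0.004]
wrist_force: [0.1, 0.1, 0.1]
opening: 0.46
```

```bash
python3 -c "
from h import *
p,d,c,T=snap('wrist','w20');X,Y,Z=fr(cloud(d,c,T))
m=(Z>81)&(Z<92)&(Y<-190)&(Y>-250)&(abs(X)<140);
print(cv2.minAreaRect(np.c_[X[m],Y[m]].astype(np.float32)),X[m].min(),X[m].max())
for a in(-110,-60,60,100): print(a,np.median(Z[m&(abs(X-a)<10)]))
holes(p,d,c,T)
go(551.7,-396.5,260,0)
snap('scene','c20');snap('side','s20'); print(state()['joint_positions'].round(2))
"
```

```text
((0.9307174682617188, -216.00868225097656), (24.05554962158203, 243.00413513183594), 89.9676513671875) -120.56561281897739 122.43380628426677
-110 85.75681691570793
-60 85.64402078698276
60 85.68153051424781
100 85.70878173454224
vase y 112.8 k 0.021 zc 28.9 x -62..59 holes [(-37, np.float64(2.5), np.int32(75))]
vase y 52.5 k -0.005 zc 28.8 x -55..66 holes [(42, np.float64(1.0), np.int32(86)), (6, np.float64(0.1), np.int32(76)), (-30, np.float64(0.5), np.int32(73))]
vase y -35.5 k 0.050 zc 28.8 x -51..68 holes [(44, np.float64(-0.7), np.int32(86)), (8, np.float64(-0.3), np.int32(78)), (-28, np.float64(-0.2), np.int32(70))]
vase y -96.7 k 0.013 zc 28.7 x -62..58 holes [(34, np.float64(-0.1), np.int32(88)), (-2, np.float64(-0.1), np.int32(76)), (-38, np.float64(-0.3), np.int32(70))]
t 34.05 at [ 510.3 -211.   276.3] yaw -0.0549 tilt 0.7 | turn deg -3.15 then tool shift [ 41.4 185.5  16.3] n>= 4 open 0.456 F [ 0.2 -0.1 -0.7]
[ 0.59  0.3  -0.35  1.71  0.1   1.16 -1.42]
```

View pics/w20.png

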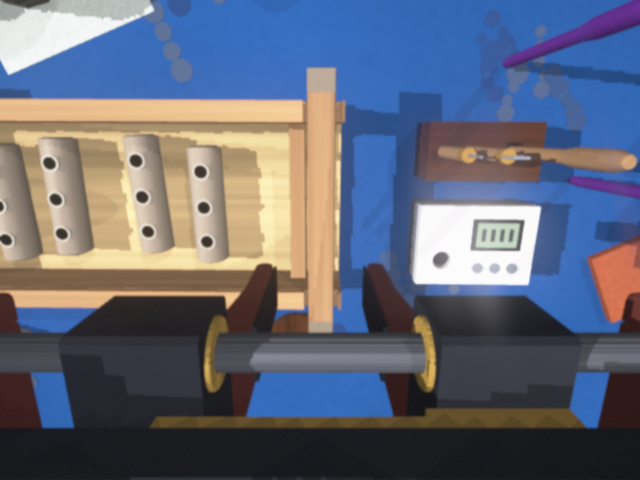

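View pics/c20.png

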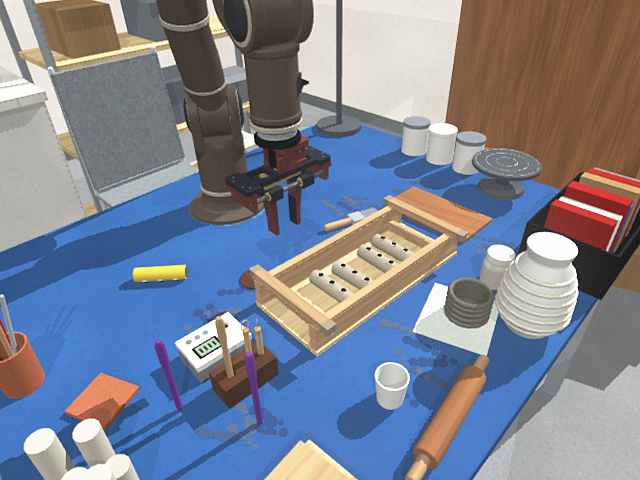

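```bash
python3 -c "
from h import *
cs,cd=get_calibration('scene'),get_calibration('side')
def tri(a,b):
    o1=cs['pose'][:3,3];o2=cd['pose'][:3,3];r1=ray(*a,0,cs,cs['pose'])-o1;r2=ray(*b,0,cd,cd['pose'])-o2
    A=np.c_[r1,-r2];t=np.linalg.lstsq(A,o2-o1,rcond=None)[0];p1=o1+r1*t[0];p2=o2+r2*t[1];return (p1+p2)/2,np.linalg.norm(p1-p2)
print('stylus top tri',tri((219.5,317),(365.5,130.5)))
for n,c,(u,v) in(('scene',cs,(219.5,317)),('side',cd,(365.5,130.5))): print(n,ray(u,v,188,c,c['pose']))
# dark well in each view
T=None
c,T=pose('wrist')
p=cv2.cvtColor(cv2.imread('pics/w20.png'),cv2.COLOR_BGR2GRAY)
m=np.zeros_like(p);m[240:280,420:465]=(p[240:280,420:465]<110)
M=cv2.moments(m,True);u,v=M['m10']/M['m00'],M['m01']/M['m00'];print('wrist px',u,v,M['m00'],ray(u,v,41,c,T),ray(u,v,46,c,T))
for n,c,(x0,x1,y0,y1) in(('scene',cs,(215,235,315,335)),('side',cd,(375,400,190,210))):
    p=cv2.cvtColor(cv2.imread(f'pics/{n}0.png'),cv2.COLOR_BGR2GRAY); 
    m=np.zeros_like(p);m[y0:y1,x0:x1]=p[y0:y1,x0:x1]<100
    M=cv2.moments(m,True);
    if M['m00']: u,v=M['m10']/M['m00'],M['m01']/M['m00'];print(n,u,v,M['m00'],ray(u,v,43,c,c['pose']))
# block rect & timer rect from wrist depth
z=capture('wrist');P=cloud(z[1],*pose('wrist'));g=z[0].astype(int)
m=(abs(P[...,2]-46)<4)&(P[...,1]<-290)&(g.min(2)>150);print('timer',cv2.minAreaRect(P[m][:,:2].astype(np.float32)))
m=(abs(P[...,2]-50)<4)&(P[...,1]<-290)&(g.max(2)<140)&(P[...,0]>510)&(P[...,0]<600);print('block',cv2.minAreaRect(P[m][:,:2].astype(np.float32)))
m=(P[...,2]>100)&(P[...,1]<-290)&(P[...,0]>510)&(P[...,0]<600)
for lo,hi in((90,120),(120,135),(150,165),(165,180),(180,195)):
    q=m&(P[...,2]>lo)&(P[...,2]<hi)&(P[...,1]<-375);print(lo,q.sum(),np.median(P[q],0) if q.sum() else '')
"
```

```text
stylus top tri (array([ 553.38104335, -396.79858564,  188.8982865 ]), np.float64(0.09581738028551814))
scene [ 552.59304382 -396.33690923  188.        ]
side [ 554.10721758 -398.42358311  188.        ]
wrist px 435.94444444444446 259.77777777777777 18.0 [ 441.81326014 -326.73138709   41.        ] [ 443.65885801 -325.2196202    46.        ]
scene 224.6153846153846 320.0 13.0 [ 431.69267092 -322.64165713   43.        ]
side 396.6666666666667 206.66666666666666 36.0 [ 408.42927903 -322.2495804    43.        ]
timer ((457.53521728515625, -368.1219177246094), (121.0272445678711, 84.7884292602539), 86.40596008300781)
block ((549.7266845703125, -402.65704345703125), (177.8794403076172, 61.06046676635742), 83.85387420654297)
90 218 [ 552.60757893 -393.66402996  110.8915757 ]
120 163 [ 552.75389637 -393.28638143  127.91723161]
150 362 [ 553.00931185 -392.10661811  157.86820274]
165 492 [ 553.30942469 -392.35630934  173.80135228]
180 384 [ 552.32330807 -394.75443678  184.31785029]
```

Emit:
{"fn": "servo_tool", "kwargs": {"steps": [40, 5, 20, 0, 0, 40, 8, 35, 0, 0, 40, 8, 38, 5, 0, 40, 8, 36, 5, 0, 40, 5, 25, 0, 0, 40, 3, 12, 0, 0, 40, 0, 5, 0, 0, 40, 0, 0, 0, 0, 40, 0, 0, 0, 0]}}

```text
t: 35.1
tool_pos: [533.2, -382.4, 244.2]
ee_rot: [-0.012, 0.999, -0.024, -0.017]
wrist_force: [-0.2, -0.9, 0.1]
opening: 0.458
```

```bash
python3 -c "
from h import *
go(553,-397,168,-.061)
p,d,c,T=snap('wrist','w21')
"
```

```text
t 35.1 at [ 533.2 -382.4  244.2] yaw -0.0472 tilt 2.41 | turn deg 0.79 then tool shift [20.6 13.3 76.2] n>= 2 open 0.458 F [-0.2 -0.9  0.1]
```

View pics/w21.png

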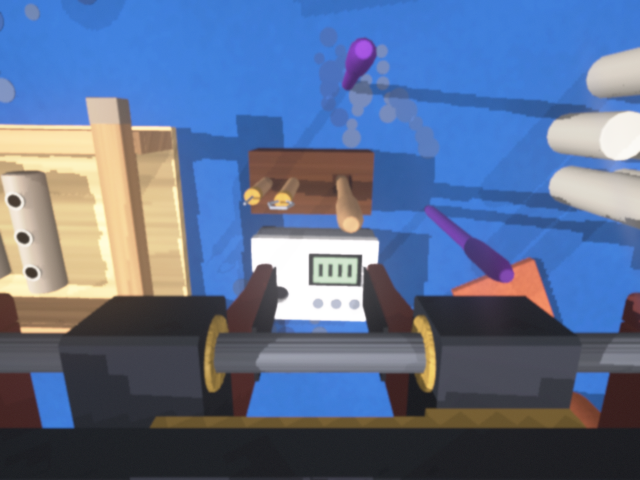

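Emit:
{"fn": "servo_tool", "kwargs": {"steps": [40, -5, -20, -5, 0.5, 40, -8, -35, -10, 0, 40, -8, -35, -10, 0, 40, -8, -30, -5, 0, 40, 0, -15, 0, 0, 40, 0, 0, 0, 0, 40, 0, 0, 0, 0]}}

```text
t: 35.85
tool_pos: [512.6, -236.2, 281.5]
ee_rot: [-0.011, 1.0, -0.024, -0.016]
wrist_force: [0.4, -1.4, -1.1]
opening: 0.456
```

```bash
cat >> h.py <<'E'
def tz():
    q=state()["ee_rot"]; return R.from_quat([q[1],q[2],q[3],q[0]]).as_matrix()[:,2].round(4)
E
python3 -c "
from h import *
go(553,-397,220,-.061);print(tz())"
```

```text
t 35.85 at [ 512.6 -236.2  281.5] yaw -0.0479 tilt 2.17 | turn deg 0.75 then tool shift [ 50.2 158.   61.5] n>= 4 open 0.456 F [ 0.4 -1.4 -1.1]
[-0.0307  0.0223 -0.9993]
```

Emit:
{"fn": "servo_tool", "kwargs": {"steps": [40, 4, 8, 4, 0.7, 40, 4, 12, 4, 0, 40, 4, 12, 4, 0, 40, 4, 12, 4, 0, 40, 4, 12, 4, 0, 40, 4, 12, 4, 0, 40, 4, 12, 4, 0, 40, 4, 12, 0, 0, 40, 4, 12, 0, 0, 40, 3, 10, 0, 0, 40, 2, 8, 0, 0, 40, 1, 4, 0, 0, 40, 0, 0, 0, 0]}}

```text
t: 37.15
tool_pos: [546.6, -383.3, 242.9]
ee_rot: [-0.011, 0.999, -0.035, -0.018]
wrist_force: [0.2, 0.3, -0.3]
opening: 0.459
```

```bash
python3 -c "
from h import *
go(553,-397,220,-.061);print(tz(),state()['ee_rot'].round(4))"
```

```text
t 37.15 at [ 546.6 -383.3  242.9] yaw -0.0703 tilt 2.36 | turn deg -0.53 then tool shift [ 7.2 13.3 22.9] n>= 1 open 0.459 F [ 0.2  0.3 -0.3]
[-0.0345  0.0224 -0.9992] [-0.0106  0.9992 -0.0353 -0.0176]
```

Emit:
{"fn": "servo_tool", "kwargs": {"steps": [40, 3, 5, 0, -0.5, 40, 2, 5, 0, 0, 36, 1, 2, 0, 0, 36, 0, 0, 0, 0, 36, 0, 0, 0, 0]}}

```text
t: 37.65
tool_pos: [552.8, -395.2, 243.1]
ee_rot: [-0.011, 0.999, -0.03, -0.017]
wrist_force: [0.5, -0.6, 0.0]
opening: 0.413
```

```bash
python3 -c "
from h import *
go(553,-397,168,-.061);print(tz())
p,d,c,T=snap('wrist','w22')"
```

```text
t 37.65 at [ 552.8 -395.2  243.1] yaw -0.0589 tilt 2.33 | turn deg 0.12 then tool shift [ 0.3  1.7 75.1] n>= 2 open 0.413 F [ 0.5 -0.6  0. ]
[-0.0338  0.0226 -0.9992]
```

View pics/w22.png

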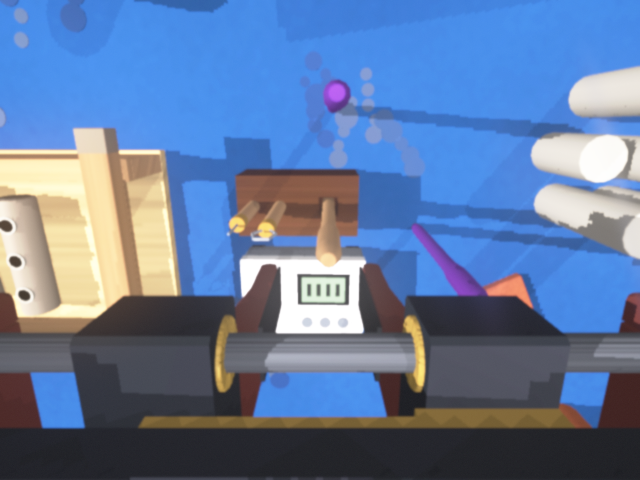

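```bash
python3 -c "
from h import *
c,T=pose('wrist'); print(ray(329,252,188,c,T)); print(proj([553,-397,188],c,T),proj([553,-397,50],c,T))
p=cv2.imread('pics/w22.png'); cv2.imwrite('pics/w22z.png',cv2.resize(p[160:320,220:420],None,fx=4,fy=4,interpolation=cv2.INTER_CUBIC))"
```

```text
[ 557.56866258 -399.01189718  188.        ]
[[325.76537897 260.07146071]] [[326.40947793 206.02347201]]
```

View pics/w22z.png

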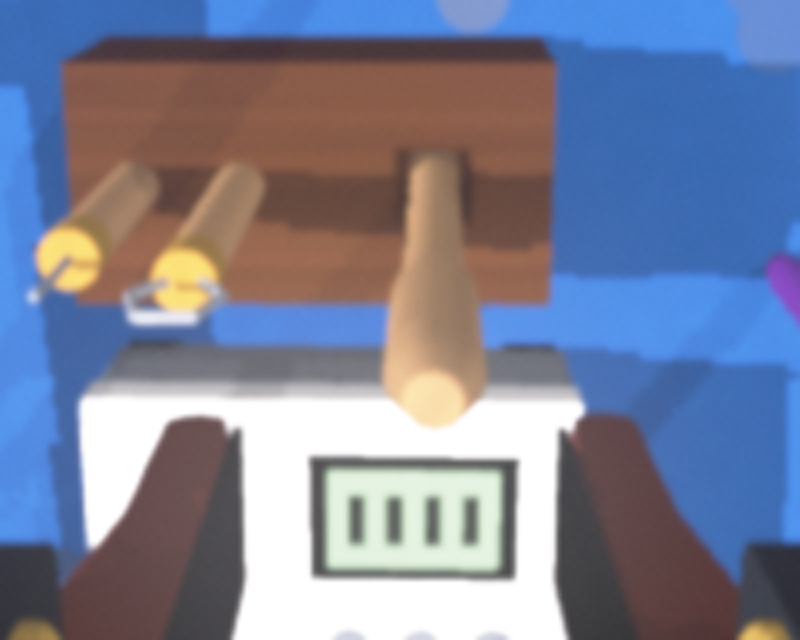

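Emit:
{"fn": "servo_tool", "kwargs": {"steps": [36, 1, 1.5, 15, 0, 36, 1, 1, 20, 0, 36, 0.5, 1, 18, 0, 36, 0, 0, 12, 0, 36, 0, 0, 4, 0, 36, 0, 0, 0, 0]}}

```text
t: 38.3
tool_pos: [552.2, -396.3, 168.2]
ee_rot: [-0.011, 0.999, -0.029, -0.018]
wrist_force: [-0.6, -0.0, 0.3]
opening: 0.407
```

```bash
python3 -c "
from h import *
go(553,-398,168,-.061);print(tz())
p,d,c,T=snap('wrist','w23')"
```

```text
t 38.3 at [ 552.2 -396.3  168.2] yaw -0.0578 tilt 2.39 | turn deg 0.18 then tool shift [0.9 1.6 0.2] n>= 1 open 0.407 F [-0.6 -0.   0.3]
[-0.0346  0.0233 -0.9991]
```

View pics/w23.png

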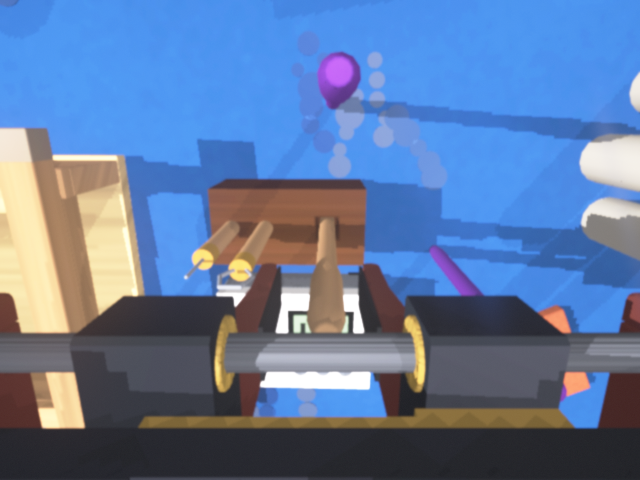

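Emit:
{"fn": "servo_tool", "kwargs": {"steps": [36, 0.5, 0.9, 0, 0, 30, 0, 0, 0, 0, 20, 0, 0, 0, 0, 5, 0, 0, 0, 0, 5, 0, 0, 0, 0, 5, 0, 0, 0, 0], "force": 20}}

```text
t: 38.95
tool_pos: [554.0, -399.0, 171.7]
ee_rot: [-0.009, 0.999, -0.029, -0.015]
wrist_force: [-1.3, -0.0, -0.5]
opening: 0.157
```

```bash
python3 -c "
from h import *
go(553,-398,228,-.061);print(tz())"
```

```text
t 38.95 at [ 554.  -399.   171.7] yaw -0.0585 tilt 2.05 | turn deg 0.14 then tool shift [ -1.1  -1.  -56.3] n>= 2 open 0.157 F [-1.3 -0.  -0.5]
[-0.0302  0.0191 -0.9994]
```

Emit:
{"fn": "servo_tool", "kwargs": {"steps": [5, -0.3, -0.2, -8, 0, 5, -0.4, -0.2, -12, 0, 5, -0.4, -0.2, -14, 0, 5, -0.4, -0.2, -14, 0, 5, -0.3, -0.2, -10, 0, 5, 0, 0, -4, 0, 5, 0, 0, 0, 0, 5, 0, 0, 0, 0]}}

```text
t: 39.75
tool_pos: [555.0, -398.7, 241.8]
ee_rot: [-0.009, 0.999, -0.029, -0.014]
wrist_force: [-0.3, -0.0, -0.7]
opening: 0.157
```

```bash
python3 -c "
from h import *
go(553,-398,228,-.061);print(tz())
for n in('wrist','scene','side'): snap(n,n+'24')
for n,(a,b,w,h) in dict(scene=(150,260,160,150),side=(310,70,160,150)).items():
    p=cv2.imread(f'pics/{n}24.png'); cv2.imwrite(f'pics/{n}24z.png',cv2.resize(p[b:b+h,a:a+w],None,fx=4,fy=4,interpolation=cv2.INTER_CUBIC))
"
```

```text
t 39.75 at [ 555.  -398.7  241.8] yaw -0.058 tilt 1.88 | turn deg 0.17 then tool shift [-2.  -0.6 13.8] n>= 1 open 0.157 F [-0.3 -0.  -0.7]
[-0.0272  0.0182 -0.9995]
```

View pics/scene24z.png

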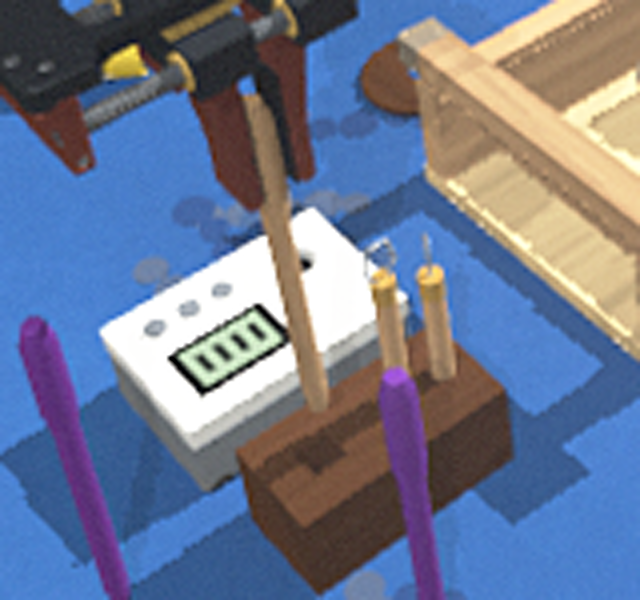

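View pics/side24z.png

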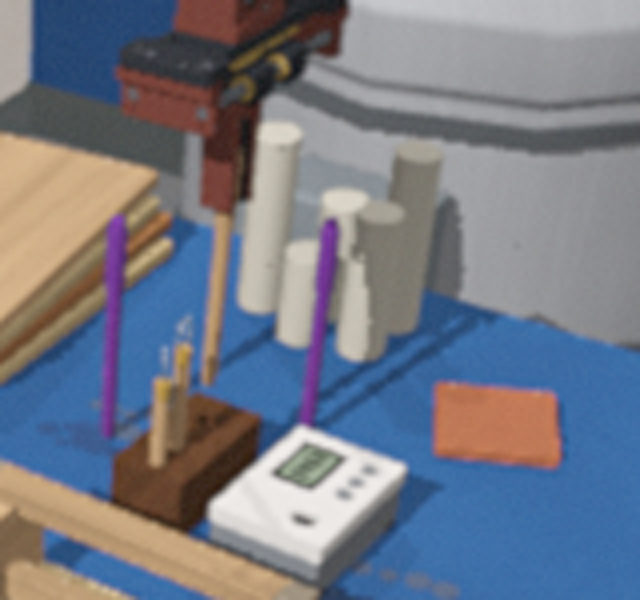

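View pics/wrist24.png

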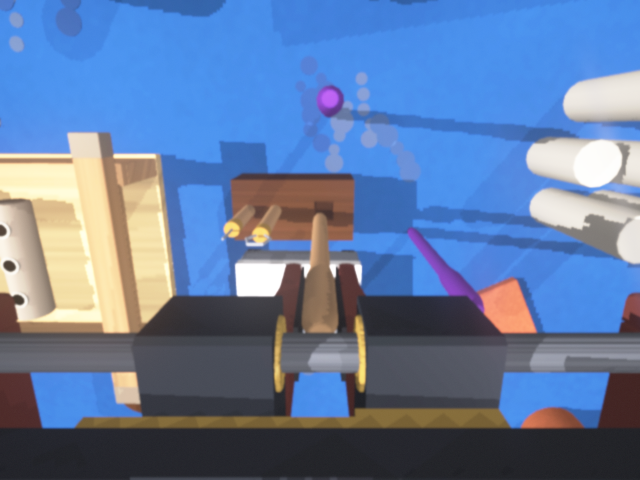

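```bash
python3 -c "
from h import *
cs,cd=get_calibration('scene'),get_calibration('side')
def tri(a,b):
    o1=cs['pose'][:3,3];o2=cd['pose'][:3,3];r1=ray(*a,0,cs,cs['pose'])-o1;r2=ray(*b,0,cd,cd['pose'])-o2
    A=np.c_[r1,-r2];t=np.linalg.lstsq(A,o2-o1,rcond=None)[0];p1=o1+r1*t[0];p2=o2+r2*t[1];return (p1+p2)/2,np.linalg.norm(p1-p2)
s=state();print('tip tri',tri((229.5,362),(362,166)));print('tcp',s['tool_pos'])
print('pred tip along tool z 165:',s['tool_pos']+165*tz())
print('well tri',tri((226.25,325.5),(385.5,199.75)),ray(226.25,325.5,43,cs,cs['pose']),ray(385.5,199.75,43,cd,cd['pose']))
print('hole',ray(150+322/4,260+452/4,50,cs,cs['pose']))
# wrist early image w1? well in w20
p=cv2.imread('pics/w20.png');cv2.imwrite('pics/w20z.png',cv2.resize(p[190:300,400:560],None,fx=5,fy=5,interpolation=cv2.INTER_CUBIC))
"
```

```text
tip tri (array([ 554.42179919, -396.06778106,   79.44260942]), np.float64(0.5359616858925091))
tcp [ 554.75762344 -398.64414439  241.1022551 ]
pred tip along tool z 165: [ 550.12112344 -395.54214439   76.2012551 ]
well tri (array([ 446.69493946, -330.84964857,   44.56546067]), np.float64(2.5813115844787347)) [ 446.66997924 -329.58216105   43.        ] [ 446.84254551 -334.30830858   43.        ]
hole [ 553.26752781 -397.56189695   50.        ]
```

View pics/w20z.png

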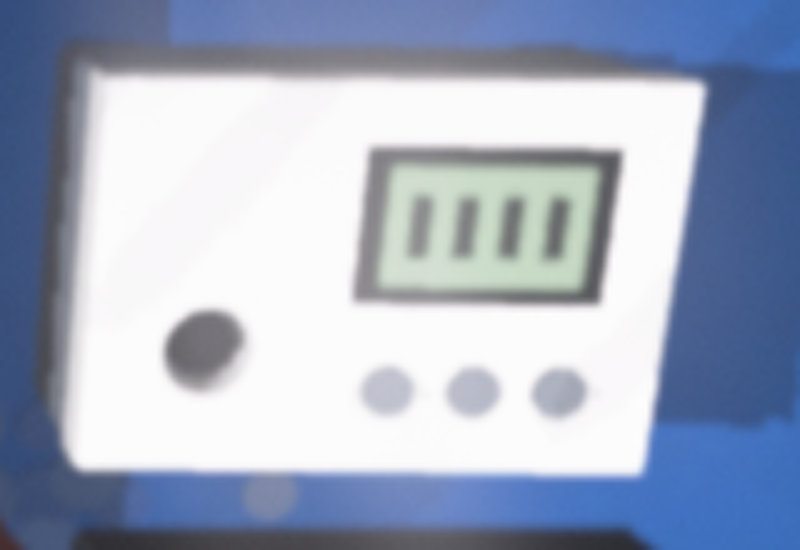

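```bash
python3 -c "
from h import *
H=cv2.getPerspectiveTransform(np.float32([[97,70],[706,82],[78,470],[642,473]]),np.float32([[42,60],[42,-60],[-42,60],[-42,-60]]))
w=cv2.perspectiveTransform(np.float32([[[205,350]]]),H)[0,0];print('well in timer frame',w)
a=-.063;Rm=np.array([[np.cos(a),-np.sin(a)],[np.sin(a),np.cos(a)]]);print(np.array([459,-369])+Rm@w)
# ray with w20 pose
T=np.eye(4);q=[-.004,1.,-.027,-.004];T[:3,:3]=R.from_quat([q[1],q[2],q[3],q[0]]).as_matrix();T[:3,3]=[510.3,-211.,276.6];c=get_calibration('wrist');T=T@c['T_tool_cam'];print(ray(441,260,46,c,T))
print(proj([553.3,-397.5,50],c,T))
"
```

```text
well in timer frame [-15.128889  35.228046]
[ 446.11902337 -332.88935087]
[ 444.78263215 -332.27671693   46.        ]
[[514.22393723 150.57844277]]
```

```bash
python3 -c "
from h import *
go(446.3,-334.9,235,-.058)"
```

```text
t 39.9 at [ 554.8 -398.6  241.1] yaw -0.058 tilt 1.94 | turn deg -0.0 then tool shift [-112.   -57.3    6.1] n>= 3 open 0.157 F [ 0.5  0.9 -1. ]
```

Emit:
{"fn": "servo_tool", "kwargs": {"steps": [5, -5, -2.5, 0, 0, 5, -9, -4.5, 0, 0, 5, -11, -5.5, 0, 0, 5, -12, -6, 0, 0, 5, -12, -6, 0, 0, 5, -12, -6, 0, 0, 5, -12, -6, 0, 0, 5, -11, -5.5, 0, 0, 5, -9, -4.5, 0, 0, 5, -6, -3, 0, 0, 5, -3, -1.5, 0, 0, 5, -1, -0.5, 0, 0, 5, 0, 0, 0, 0, 5, 0, 0, 0, 0]}}

```text
t: 41.3
tool_pos: [443.9, -335.3, 242.5]
ee_rot: [-0.01, 0.999, -0.03, -0.017]
wrist_force: [0.3, -0.3, -0.0]
opening: 0.162
```

```bash
python3 -c "
from h import *
go(446.3,-334.9,220,-.058);print(tz())"
```

```text
t 41.3 at [ 443.9 -335.3  242.5] yaw -0.0588 tilt 2.29 | turn deg -0.04 then tool shift [ 2.3 -0.5 22.5] n>= 1 open 0.162 F [ 0.3 -0.3 -0. ]
[-0.0337  0.0214 -0.9992]
```

Emit:
{"fn": "servo_tool", "kwargs": {"steps": [5, 1.5, 0, 6, 0, 5, 1.5, 0, 8, 0, 5, 0.7, 0.2, 7, 0, 5, 0, 0, 3, 0, 5, 0, 0, 0, 0, 5, 0, 0, 0, 0]}}

```text
t: 41.9
tool_pos: [447.6, -335.0, 214.6]
ee_rot: [-0.011, 0.999, -0.029, -0.018]
wrist_force: [0.4, -0.6, -0.6]
opening: 0.162
```

```bash
python3 -c "
from h import *
go(447.3,-335.4,200,-.058);print(tz())
for n in('wrist','scene','side'): snap(n,n+'25')
for n,(a,b,w,h) in dict(scene=(180,280,100,90),side=(340,120,100,110)).items():
    p=cv2.imread(f'pics/{n}25.png'); cv2.imwrite(f'pics/{n}25z.png',cv2.resize(p[b:b+h,a:a+w],None,fx=6,fy=6,interpolation=cv2.INTER_CUBIC))
"
```

```text
t 41.9 at [ 447.6 -335.   214.6] yaw -0.058 tilt 2.41 | turn deg -0.0 then tool shift [-0.3  0.4 14.6] n>= 1 open 0.162 F [ 0.4 -0.6 -0.6]
[-0.0351  0.0231 -0.9991]
```

View pics/scene25z.png

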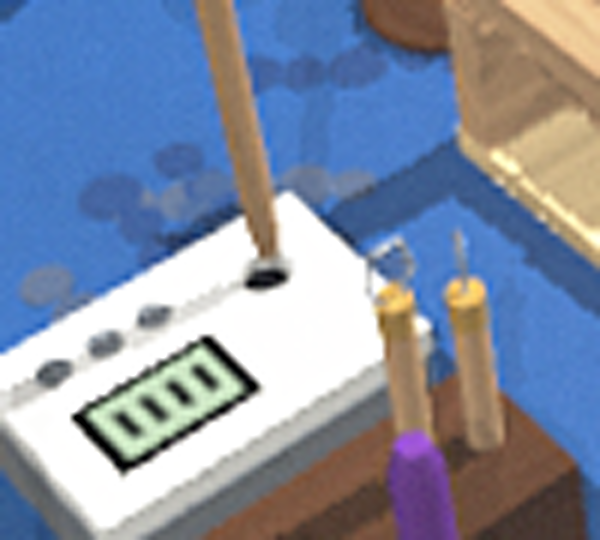

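View pics/side25z.png

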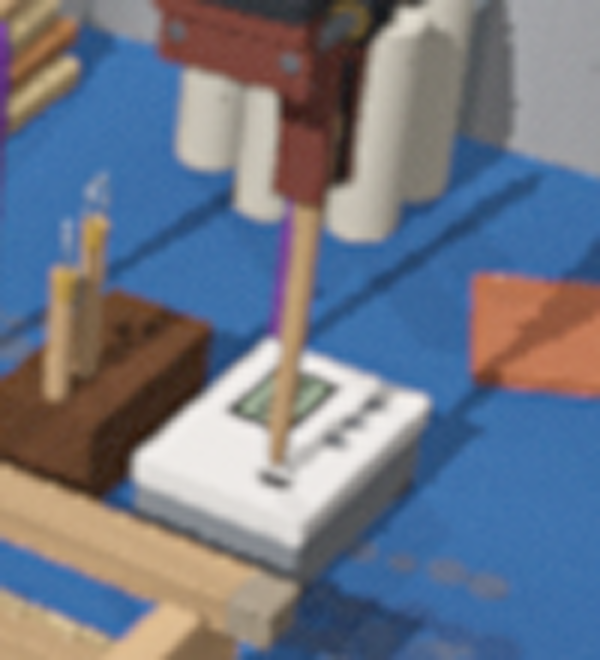

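View pics/wrist25.png

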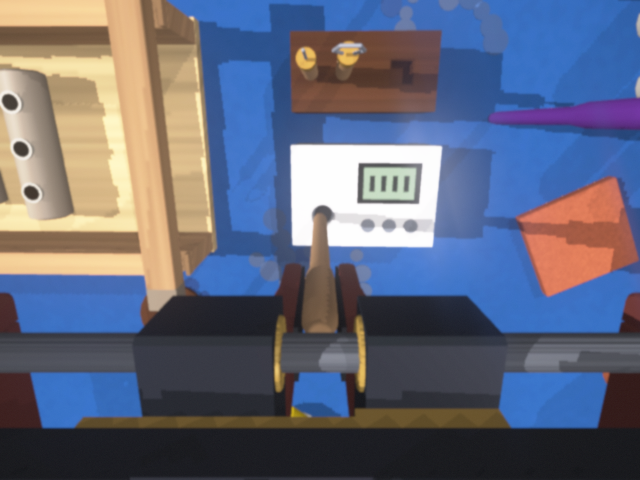

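```bash
cat >> h.py <<'E'
def tri(a,b):
    cs,cd=get_calibration('scene'),get_calibration('side')
    o1=cs['pose'][:3,3];o2=cd['pose'][:3,3];r1=ray(*a,0,cs,cs['pose'])-o1;r2=ray(*b,0,cd,cd['pose'])-o2
    A=np.c_[r1,-r2];t=np.linalg.lstsq(A,o2-o1,rcond=None)[0];p1=o1+r1*t[0];p2=o2+r2*t[1];return ((p1+p2)/2).round(1),np.linalg.norm(p1-p2).round(2)
E
python3 -c "
from h import *
print(tri((225,322.5),(386.2,197)),tri((224.3,326.3),(386.2,199.5)))
cs,cd=get_calibration('scene'),get_calibration('side')
print(ray(224.3,326.3,43,cs,cs['pose']),ray(386.2,199.5,43,cd,cd['pose']))
p=cv2.imread('pics/wrist25.png');cv2.imwrite('pics/wrist25z.png',cv2.resize(p[130:270,270:460],None,fx=4,fy=4,interpolation=cv2.INTER_CUBIC))
c,T=pose('wrist');print(ray(322,213,46,c,T))
"
```

```text
(array([ 446. , -331.8,   53.2]), np.float64(2.37)) (array([ 445.7, -334.3,   44. ]), np.float64(1.46))
[ 445.58669112 -333.58392826   43.        ] [ 445.78175595 -336.38419478   43.        ]
[ 447.25247568 -333.28286441   46.        ]
```

View pics/wrist25z.png

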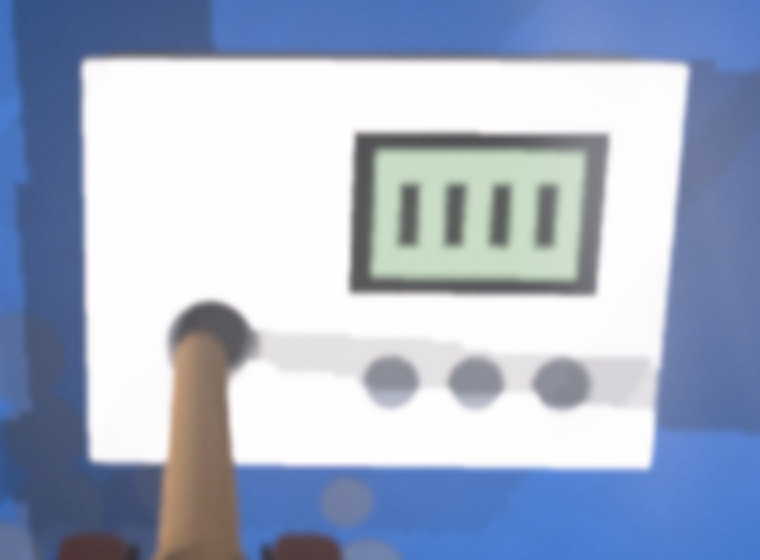

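Emit:
{"fn": "servo_tool", "kwargs": {"steps": [5, 0.2, 0.8, 2, 0, 5, 0.2, 0.3, 3, 0, 5, 0.1, 0, 3, 0, 5, 0, 0, 1, 0, 5, 0, 0, 0, 0]}}

```text
t: 42.55
tool_pos: [448.0, -336.4, 205.8]
ee_rot: [-0.01, 0.999, -0.029, -0.017]
wrist_force: [0.2, 0.2, -0.4]
opening: 0.162
```

```bash
python3 -c "
from h import *
go(447.3,-336.5,200,-.058);print(tz())
for n in('wrist','scene','side'): snap(n,n+'26')
out=[]
for n,(a,b,w,h) in dict(scene=(195,295,60,50),side=(360,165,60,50),wrist=(290,170,60,50)).items():
    p=cv2.imread(f'pics/{n}26.png'); out.append(cv2.resize(p[b:b+h,a:a+w],None,fx=4.4,fy=6,interpolation=cv2.INTER_CUBIC))
cv2.imwrite('pics/26.png',np.hstack(out))
"
```

```text
t 42.55 at [ 448.  -336.4  205.8] yaw -0.0585 tilt 2.29 | turn deg -0.03 then tool shift [-0.7  0.1  5.8] n>= 1 open 0.162 F [ 0.2  0.2 -0.4]
[-0.0336  0.0218 -0.9992]
```

View pics/26.png

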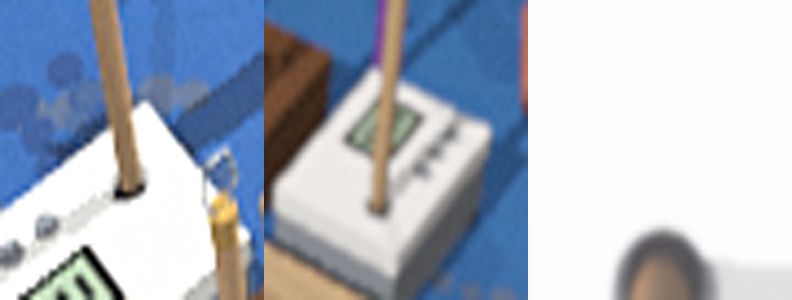

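Emit:
{"fn": "servo_tool", "kwargs": {"steps": [5, 0, 0, 1.5, 0, 5, 0, 0, 1.2, 0, 5, 0, 0, 1, 0, 5, 0, 0, 0, 0]}}

```text
t: 43.1
tool_pos: [448.1, -336.5, 202.3]
ee_rot: [-0.01, 0.999, -0.029, -0.017]
wrist_force: [0.5, 0.0, -0.1]
opening: 0.158
```

Emit:
{"fn": "servo_tool", "kwargs": {"steps": [5, 0, 0, 1.5, 0, 5, 0, 0, 1.5, 0]}}

```text
t: 43.3
tool_pos: [448.2, -336.4, 199.6]
ee_rot: [-0.01, 0.999, -0.029, -0.017]
wrist_force: [-0.2, 0.8, 2.8]
opening: 0.153
```

Emit:
{"fn": "servo_tool", "kwargs": {"steps": [5, 0, 0, 1.5, 0, 5, 0, 0, 1.5, 0], "force": 35}}

```text
t: 43.5
tool_pos: [448.5, -336.6, 197.7]
ee_rot: [-0.01, 0.999, -0.029, -0.016]
wrist_force: [-3.7, 2.3, 15.9]
opening: 0.154
```

Emit:
{"fn": "servo_tool", "kwargs": {"steps": [5, 0, 0, 1.5, 0, 5, 0, 0, 1.5, 0]}}

```text
t: 43.7
tool_pos: [448.8, -336.6, 197.8]
ee_rot: [-0.009, 0.999, -0.03, -0.015]
wrist_force: [-3.5, 2.1, 14.3]
opening: 0.156
```

```bash
python3 -c "
from h import *
snap('wrist','w27');snap('side','s27')
out=[]
for n,(a,b,w,h) in dict(s27=(340,150,90,80),w27=(270,110,200,160)).items():
    p=cv2.imread(f'pics/{n}.png'); out.append(cv2.resize(p[b:b+h,a:a+w],(400,320),interpolation=cv2.INTER_CUBIC))
cv2.imwrite('pics/27.png',np.hstack(out)); print(tz(),state()['tool_pos'])
"
```

```text
[-0.0301  0.0187 -0.9994] [ 448.84321171 -336.56975325  197.75246216]
```

View pics/27.png

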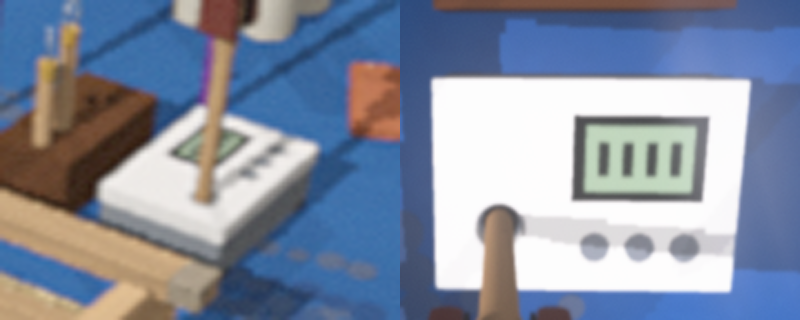

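Emit:
{"fn": "servo_tool", "kwargs": {"steps": [5, 0, 0, -5, 0, 5, 0, 0, -10, 0, 5, 0, 0, -14, 0, 5, 0, 0, -12, 0, 5, 0, 0, -4, 0, 5, 0, 0, 0, 0, 5, 0, 0, 0, 0]}}

```text
t: 44.5
tool_pos: [450.6, -337.7, 246.9]
ee_rot: [-0.008, 0.999, -0.03, -0.015]
wrist_force: [-0.8, 0.1, -0.5]
opening: 0.157
```

```bash
python3 -c "
from h import *
print(tz());go(554,-399,242,-.058)
for n in('wrist','scene','side'): snap(n,n+'28')
out=[]
for n,(a,b,w,h) in dict(scene=(170,270,100,90),side=(330,110,100,100)).items():
    p=cv2.imread(f'pics/{n}28.png'); cv2.imwrite(f'pics/{n}28z.png',cv2.resize(p[b:b+h,a:a+w],None,fx=6,fy=6,interpolation=cv2.INTER_CUBIC))
"
```

```text
[-0.0288  0.0178 -0.9994]
t 44.5 at [ 450.6 -337.7  246.9] yaw -0.0589 tilt 1.94 | turn deg -0.05 then tool shift [106.8  55.2   4.9] n>= 3 open 0.157 F [-0.8  0.1 -0.5]
```

View pics/scene28z.png

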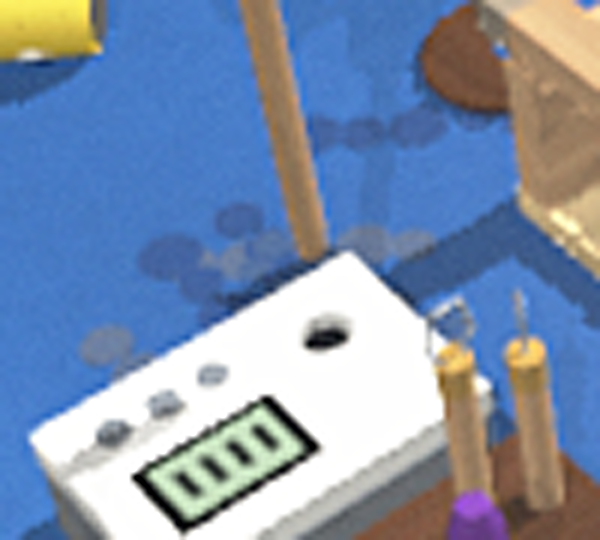

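View pics/side28z.png

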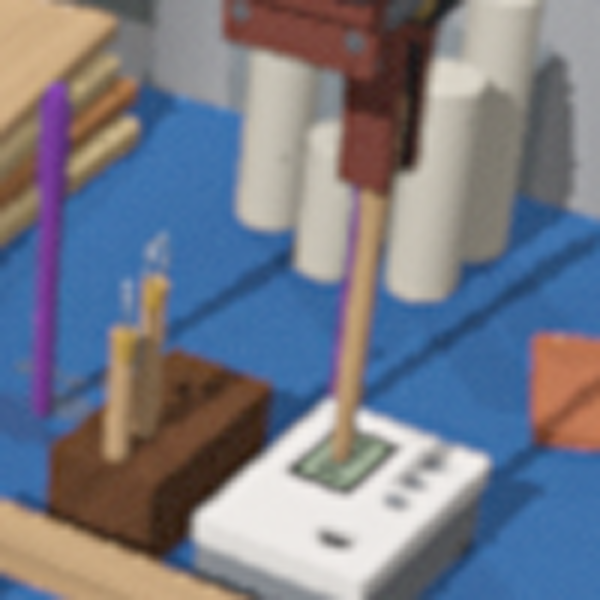

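```bash
python3 -c "
from h import *
t=tri((222.7,312.5),(387.2,186.3));s=state()['tool_pos'];print(t,t[0]-s)
c,T=pose('wrist');p=cv2.imread('pics/wrist28.png');cv2.imwrite('pics/w28z.png',cv2.resize(p[20:160,260:480],None,fx=3.5,fy=3.5,interpolation=cv2.INTER_CUBIC))
"
```

```text
(array([ 448.6, -334.4,   84.7]), np.float64(3.36)) [  -1.821672      3.12178195 -161.7740779 ]
```

View pics/w28z.png

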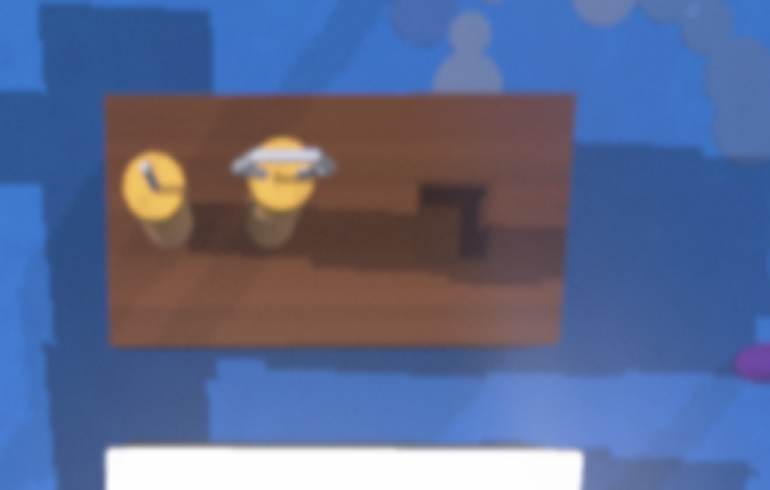

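```bash
python3 -c "
from h import *
c,T=pose('wrist');print(ray(260+452/3.5,20+221/3.5,50,c,T))
for z in((105,95),(575,95),(112,346),(560,346)): print(ray(260+z[0]/3.5,20+z[1]/3.5,50,c,T))
go(555,-400.5,246,-.058)
"
```

```text
[ 552.02510457 -398.00826028   50.        ]
[ 584.42950161 -317.71922853   50.        ]
[ 577.53596353 -426.60794328   50.        ]
[ 528.56058255 -314.83203887   50.        ]
[ 521.95669478 -423.98506593   50.        ]
t 44.65 at [ 450.4 -337.5  246.5] yaw -0.0587 tilt 1.99 | turn deg -0.04 then tool shift [108.1  56.8   0.5] n>= 3 open 0.159 F [ 0.3 -0.1 -0.6]
```

Emit:
{"fn": "servo_tool", "kwargs": {"steps": [5, 5, 2.5, 0, 0, 5, 9, 4.5, 0, 0, 5, 11, 5.5, 0, 0, 5, 11, 6, 0, 0, 5, 11, 6, 0, 0, 5, 11, 6, 0, 0, 5, 11, 6, 0, 0, 5, 11, 5.5, 0, 0, 5, 9, 4.5, 0, 0, 5, 6, 3, 0, 0, 5, 3, 1.5, 0, 0, 5, 1, 0.5, 0, 0, 5, 0, 0, 0, 0, 5, 0, 0, 0, 0]}}

```text
t: 46.05
tool_pos: [554.7, -399.3, 236.1]
ee_rot: [-0.011, 0.999, -0.03, -0.017]
wrist_force: [0.5, 0.9, -0.2]
opening: 0.157
```

```bash
python3 -c "
from h import *
print(tz());go(554.1,-400.7,225,-.058)"
```

```text
[-0.0341  0.0221 -0.9992]
t 46.05 at [ 554.7 -399.3  236.1] yaw -0.0587 tilt 2.33 | turn deg -0.04 then tool shift [-0.5  1.4 11.1] n>= 1 open 0.157 F [ 0.5  0.9 -0.2]
```

Emit:
{"fn": "servo_tool", "kwargs": {"steps": [5, 0.3, 1, 4, 0, 5, 0.3, 0.8, 5, 0, 5, 0, 0, 4, 0, 5, 0, 0, 2, 0, 5, 0, 0, 0, 0]}}

```text
t: 46.55
tool_pos: [553.7, -400.9, 220.1]
ee_rot: [-0.01, 0.999, -0.03, -0.017]
wrist_force: [0.1, 0.6, -0.3]
opening: 0.157
```

```bash
python3 -c "
from h import *
print(tz());go(554.1,-400.7,225,-.058)
for n in('wrist','scene','side'): snap(n,n+'29')
for n,(a,b,w,h) in dict(scene=(180,310,110,90),side=(310,110,110,90),wrist=(210,120,200,150)).items():
    p=cv2.imread(f'pics/{n}29.png'); cv2.imwrite(f'pics/{n}29z.png',cv2.resize(p[b:b+h,a:a+w],None,fx=6 if n!='wrist' else 4,fy=6 if n!='wrist' else 4,interpolation=cv2.INTER_CUBIC))
"
```

```text
[-0.0343  0.0217 -0.9992]
t 46.55 at [ 553.7 -400.9  220.1] yaw -0.0591 tilt 2.33 | turn deg -0.06 then tool shift [ 0.4 -0.2 -4.9] n>= 1 open 0.157 F [ 0.1  0.6 -0.3]
```

View pics/scene29z.png

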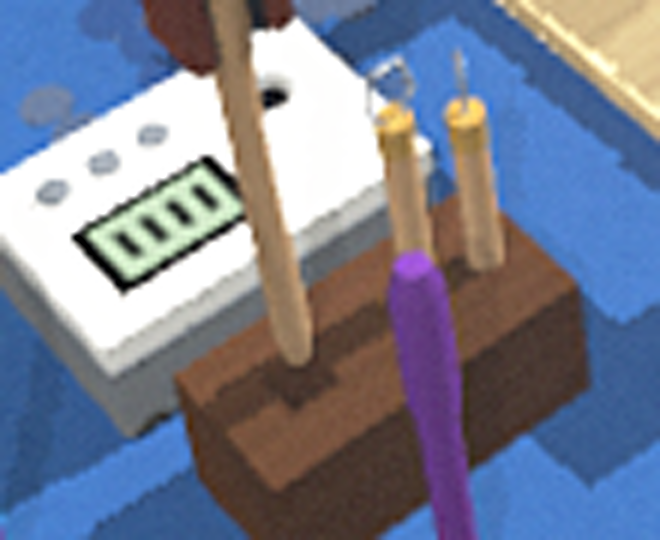

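View pics/side29z.png

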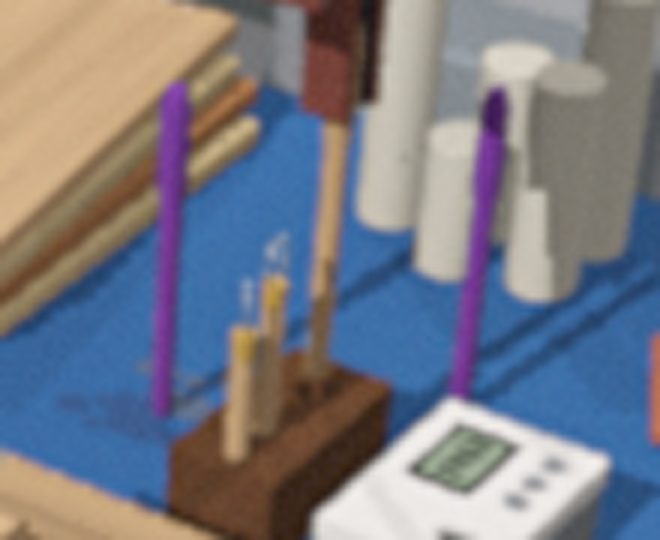

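View pics/wrist29z.png

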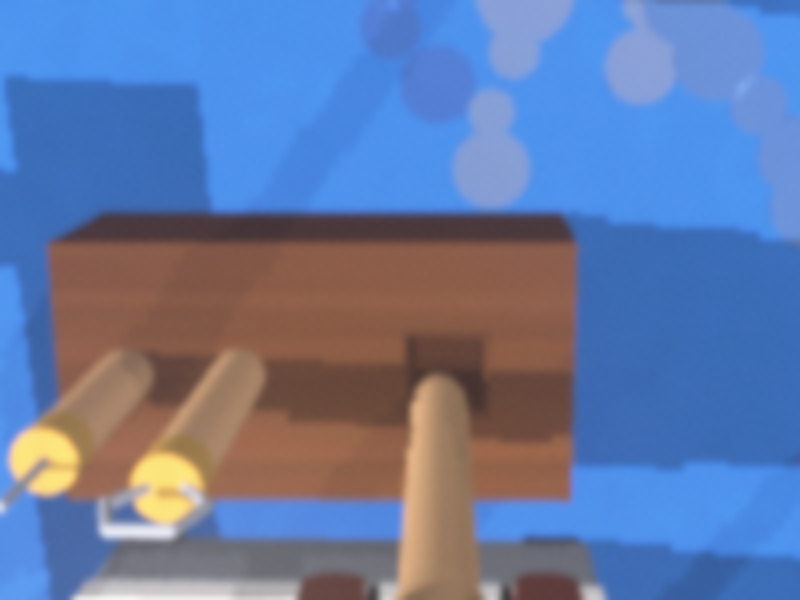

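```bash
python3 -c "
from h import *
print('tip',tri((180+296/6,310+358/6),(310+317/6,110+378/6)))
cs=get_calibration('scene');
for q in((265,383),(335,373),(290,408)): print(ray(180+q[0]/6,310+q[1]/6,50,cs,cs['pose']).round(1))
c,T=pose('wrist')
for q in((408,336),(484,336),(486,412)): print('w',ray(210+q[0]/4,120+q[1]/4,50,c,T).round(1))
print('w tip',ray(210+440/4,120+380/4,58,c,T),proj([552.3,-397.6,50],c,T),state()['tool_pos'])
"
```

```text
tip (array([ 550.7, -397.5,   57. ]), np.float64(0.71))
[ 546.5 -406.4   50. ]
[ 558.8 -389.9   50. ]
[ 559.3 -406.8   50. ]
w [ 561.6 -391.3   50. ]
w [ 560.7 -407.3   50. ]
w [ 544.1 -406.9   50. ]
w tip [ 553.63782333 -397.74156709   58.        ] [[320.09639078 214.30641697]] [ 554.02849217 -400.97486093  220.70191057]
```

Emit:
{"fn": "servo_tool", "kwargs": {"steps": [5, 0.8, 0.6, 1, 0, 5, 0.5, 0.3, 3, 0, 5, 0.1, 0.1, 5, 0, 5, 0.2, 0.1, 5, 0, 5, 0.1, 0, 3, 0, 5, 0, 0, 0, 0]}}

```text
t: 47.3
tool_pos: [555.3, -401.9, 202.2]
ee_rot: [-0.01, 0.999, -0.03, -0.017]
wrist_force: [-0.9, 0.5, -0.7]
opening: 0.16
```

```bash
python3 -c "
from h import *
print(tz());go(554.1,-400.7,173,-.058)
for n in('wrist','scene','side'): snap(n,n+'30')
out=[]
for n,(a,b,w,h) in dict(scene=(200,340,60,60),side=(340,150,60,60),wrist=(270,170,90,90)).items():
    p=cv2.imread(f'pics/{n}30.png'); out.append(cv2.resize(p[b:b+h,a:a+w],(266,266),interpolation=cv2.INTER_CUBIC))
cv2.imwrite('pics/30.png',np.hstack(out))
"
```

```text
[-0.0333  0.0212 -0.9992]
t 47.3 at [ 555.3 -401.9  202.2] yaw -0.059 tilt 2.26 | turn deg -0.05 then tool shift [-1.3 -1.1 29.2] n>= 1 open 0.16 F [-0.9  0.5 -0.7]
```

View pics/30.png

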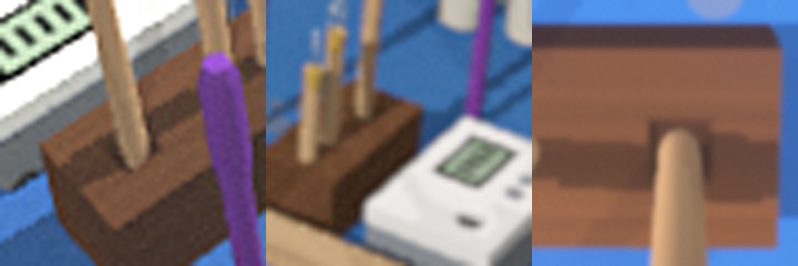

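Emit:
{"fn": "servo_tool", "kwargs": {"steps": [5, 0.2, 0.1, 4, 0, 5, 0.2, 0.1, 6, 0, 5, 0.2, 0.1, 6, 0, 5, 0.1, 0.1, 5, 0, 5, 0, 0, 3, 0, 5, 0, 0, 0, 0]}}

```text
t: 48.05
tool_pos: [555.5, -402.0, 176.9]
ee_rot: [-0.01, 0.999, -0.03, -0.016]
wrist_force: [-1.2, -0.2, 0.0]
opening: 0.158
```

```bash
python3 -c "
from h import *
print(tz());go(554.1,-400.7,172,-.058)"
```

```text
[-0.0323  0.0205 -0.9993]
t 48.05 at [ 555.5 -402.   176.9] yaw -0.0591 tilt 2.19 | turn deg -0.06 then tool shift [-1.5 -1.2  4.9] n>= 1 open 0.158 F [-1.2 -0.2  0. ]
```

Emit:
{"fn": "servo_tool", "kwargs": {"steps": [5, -0.3, 0, 2, 0, 5, 0, 0, 1.5, 0, 5, 0, 0, 0, 0]}}

```text
t: 48.35
tool_pos: [555.1, -401.9, 173.2]
ee_rot: [-0.01, 0.999, -0.03, -0.016]
wrist_force: [-0.2, 0.4, 0.6]
opening: 0.158
```

```bash
python3 -c "
from h import *
print(tz());go(554.1,-400.7,172,-.058)"
```

```text
[-0.0321  0.0204 -0.9993]
t 48.35 at [ 555.1 -401.9  173.2] yaw -0.059 tilt 2.18 | turn deg -0.06 then tool shift [-1.1 -1.2  1.2] n>= 1 open 0.158 F [-0.2  0.4  0.6]
```

Release and rise straight up.

Emit:
{"fn": "servo_tool", "kwargs": {"steps": [18, 0, 0, 0, 0, 26, 0, 0, 0, 0, 34, 0, 0, 0, 0, 34, 0, 0, 0, 0, 34, -0.3, -0.2, -6, 0, 34, -0.4, -0.2, -12, 0, 34, -0.5, -0.3, -16, 0, 34, -0.5, -0.3, -16, 0, 34, -0.5, -0.3, -16, 0, 34, 0, 0, -16, 0, 34, 0, 0, -12, 0, 34, 0, 0, 0, 0], "force": 10}}

```text
t: 49.55
tool_pos: [556.9, -402.7, 278.5]
ee_rot: [-0.008, 0.999, -0.03, -0.014]
wrist_force: [-0.1, 0.1, -0.7]
opening: 0.384
```

```bash
python3 -c "
from h import *
print(tz());go(490,-150,330,-.058)
for n in('wrist','scene','side'): snap(n,n+'31')
out=[]
for n,(a,b,w,h) in dict(scene=(150,290,150,120),side=(300,80,150,120)).items():
    p=cv2.imread(f'pics/{n}31.png'); out.append(cv2.resize(p[b:b+h,a:a+w],(400,320),interpolation=cv2.INTER_CUBIC))
cv2.imwrite('pics/31.png',np.hstack(out))"
```

```text
[-0.0273  0.0176 -0.9995]
t 49.55 at [ 556.9 -402.7  278.5] yaw -0.059 tilt 1.86 | turn deg -0.06 then tool shift [ -81.5 -248.4  -51.5] n>= 6 open 0.384 F [-0.1  0.1 -0.7]
```

View pics/31.png

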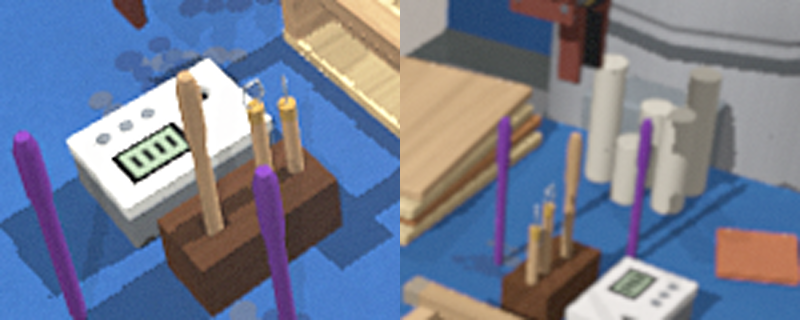

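View pics/side31.png

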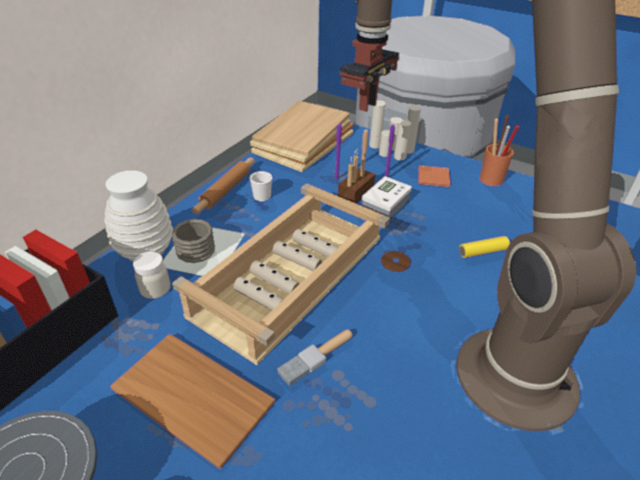

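Emit:
{"fn": "servo_tool", "kwargs": {"steps": [34, -4, -10, -6, 0, 34, -8, -20, -8, 0, 34, -8, -28, -8, 0, 34, -8, -30, -8, 0, 34, -8, -32, -6, 0, 34, -8, -32, -4, 0, 34, -8, -32, 0, 0, 34, -8, -32, 0, 0, 34, -6, -32, 0, 0, 34, -5, -32, 0, 0, 34, -4, -30, 0, 0, 34, 0, -25, 0, 0, 34, 0, -15, 0, 0, 34, 0, -6, 0, 0, 34, 0, 0, 0, 0, 34, 0, 0, 0, 0]}}

```text
t: 51.3
tool_pos: [490.1, -20.3, 320.1]
ee_rot: [-0.011, 0.999, -0.027, -0.024]
wrist_force: [-0.2, -0.5, -1.1]
opening: 0.389
```

```bash
python3 -c "
from h import *
print(tz());go(490,0,315,-.058)
p,d,c,T=snap('wrist','w32');holes(p,d,c,T)
X,Y,Z=fr(cloud(d,c,T))
for lo,hi in((-250,-190),(190,250)):
    m=(Z>81)&(Z<92)&(Y>lo)&(Y<hi)&(abs(X)<140)
    print(m.sum(),cv2.minAreaRect(np.c_[X[m],Y[m]].astype(np.float32)) if m.sum()>99 else '',np.median(Z[m]))
"
```

```text
[-0.0478  0.0243 -0.9986]
t 51.3 at [490.1 -20.3 320.1] yaw -0.0541 tilt 3.07 | turn deg 0.23 then tool shift [ -1.3 -20.3   5.1] n>= 1 open 0.389 F [-0.2 -0.5 -1.1]
vase y 112.5 k 0.020 zc 28.8 x -63..59 holes [(35, np.float64(2.0), np.int32(66)), (-1, np.float64(1.5), np.int32(62)), (-37, np.float64(1.9), np.int32(54))]
vase y 52.2 k -0.006 zc 28.8 x -55..66 holes [(42, np.float64(1.2), np.int32(69)), (5, np.float64(1.2), np.int32(63)), (-31, np.float64(0.7), np.int32(56))]
vase y -35.7 k 0.048 zc 28.7 x -53..68 holes [(44, np.float64(-1.5), np.int32(65)), (8, np.float64(-0.5), np.int32(61)), (-28, np.float64(-1.1), np.int32(46))]
vase y -97.0 k 0.013 zc 28.7 x -64..58 holes [(34, np.float64(-0.1), np.int32(61)), (-2, np.float64(-0.8), np.int32(55)), (-39, np.float64(-0.6), np.int32(47))]
6962 ((-1.9157867431640625, -215.59823608398438), (25.989850997924805, 249.2506103515625), 89.95443725585938) 85.73617854140525
6675 ((0.8232803344726562, 219.69207763671875), (249.00860595703125, 26.307497024536133), 0.04453824833035469) 85.67528280271318
```

View pics/w32.png

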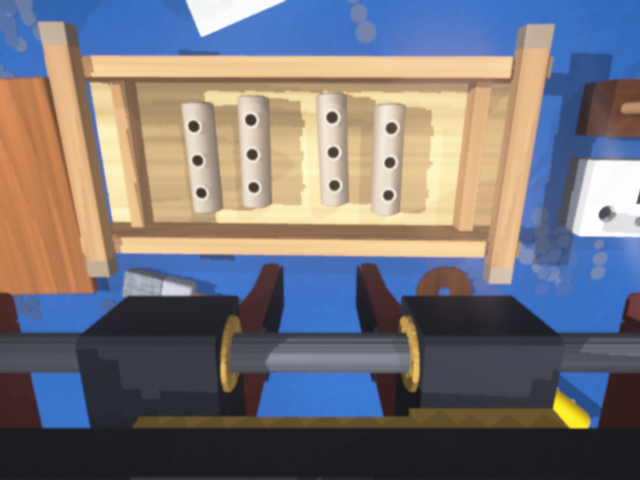

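```bash
python3 -c "
from h import *
p,d,c,T=snap('wrist','w33');holes(p,d,c,T);print(close_job())"
```

```text
vase y 112.5 k 0.020 zc 28.8 x -63..59 holes [(35, np.float64(2.4), np.int32(65)), (-1, np.float64(2.1), np.int32(60)), (-37, np.float64(2.5), np.int32(54))]
vase y 52.3 k -0.006 zc 28.7 x -56..66 holes [(41, np.float64(0.7), np.int32(70)), (5, np.float64(0.6), np.int32(63)), (-31, np.float64(0.9), np.int32(58))]
vase y -35.8 k 0.048 zc 28.7 x -53..68 holes [(44, np.float64(-0.6), np.int32(66)), (8, np.float64(-0.4), np.int32(59)), (-28, np.float64(-0.5), np.int32(48))]
vase y -96.9 k 0.013 zc 28.7 x -64..58 holes [(33, np.float64(-0.0), np.int32(60)), (-2, np.float64(-0.8), np.int32(58)), (-39, np.float64(-0.8), np.int32(48))]
the job is handed in; nothing more can be done
None
```

I did all the steps in the order asked and handed the job in at about 51 s of the 210 s allowed.

- **Vases:** All four were rolled in the frame. Three of them were also gripped and slid along the floor to make room. My last check, just before hand-in, put their stem holes within about 2.5° of straight up. I saw no vase knocked aside.
- **Bars:** Both lie in their notches. Their tops are at 85.7 mm, against 86 mm expected. They are within about 2 mm of central along x and about 1 mm of the notch centres along y.
- **Timer and stylus:** I pushed the button with the stylus tip until it stopped after about 4 mm of travel, with 14–16 N on the wrist. The stylus stands back in its hole in the block.
- **Bystanders:** I kept the arm clear of the coil pot, cup and jar, and they look unmoved in the pictures.

Three things were not clean:
- **A possible lift:** While I was sliding the vase nearest the +y end, one reading put its centre about 2 mm high. The grip may have raised it slightly, or the fit was off. It read normal after I let go.
- **Button press:** I judged it fully down from the travel and the force. The timer's display showed no change I could read.
- **Gripper tilt:** The tool drifted off vertical during the moves, up to about 3° by the end. I corrected for it when using the stylus.

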